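# Clear the row trays and load the cakes by size

## Robot

A 6-joint arm with a two-finger parallel gripper is mounted at the origin on the work surface. World frame = base frame: x ahead of the robot, y to its left, z up, the work surface at z = 0. Lengths are in m, angles in rad, forces in N, time in s.
With the tool pointing down it reaches from about 0.35 to 0.975 m from the base axis. Payload 17.4 kg.
Tool frame: the origin (TCP) lies midway between the tips of the shut fingers; the grasp point (between the pads) lies bot.pinch_z behind it (bot.pinch_z is the distance from the TCP to the grasp point, in m); z points along the fingers, y is the line along which they close (so a half turn about z gives the same grasp; the last joint's range is limited). The gripper opens to 85 mm and grips with 20 to 120 N. Pads are 22 mm wide; open, the fingers measure 114 mm over their backs; the gripper's body (76 mm by 85 mm) begins 54 mm behind the grasp point. The pads swing forward as they close: fully open they stand 13 mm farther back than shut.
Start: joints at [-1.201, 0.116, 1.442, -0, 1.584, -0.038], TCP at [0.268, -0.62, 0.199] pointing down, gripper open.
Joint ranges: [-2.83, 2.83], [-0.83, 2.19], [0.07, 2.5], [-1.14, 4.28], [0.01, 3], [-2.97, 2.97]. Speed limits (rad/s): [1.89, 1.89, 2.22, 3.14, 3.14, 3.14].

## Interface

Orientations are given as a 3x3 rotation matrix whose columns are the frame's x, y, z axes.
In Python, from plant import bot, viewer, workorder gives the robot as it stands.
- The arm moves only by the tool drive_tool, never from a script. Its argument "series" is a list of rows, each an object with "gripper": the opening, from 0 (shut) to 1 (fully open); "dp": the shift along the tool's x, y, z in mm, a list of three; "spin": the turn about the tool's z in degrees. In form: [{"gripper": gripper, "dp": [dx, dy, dz], "spin": spin}, ...]. A call has exactly 8 rows; each row is the pose to reach, as a shift and turn from the pose commanded when the call began, along the tool's axes at that moment; what a row does not reach only later rows make up. A row lasts 1/8 s, in which the tool goes at most 62.5 mm and 10.7 degrees, less where a joint would pass 70% of its speed; a pose out of reach is approached as far as the arm can. A call with a gripper value outside its range is refused whole. The fingers move at their own pace and stop on an object; the grip force is fixed at half the most. Time passes only in rows, so rows that repeat a pose let the fingers close, or fill a call up. It gives the time, the measured TCP pose, the force, the opening and the grip force at its end, in the units of the state.
- bot.read_state(): the state, without advancing time (a new reading comes with each control period).
- viewer.read_camera(name): name is "scene" or "top" or "wrist"; returns a dict with "pixels" (400x640x3 uint8, blue, green, red), "range_z" (400x640 float32, m along the optical axis (not along the pixel's ray), 0 where there is no reading), "mtx" (3x3 intrinsics, pixels), "R" (3x3) and "t" (3): a world point X has camera coordinates R X + t. Camera axes: x right, y down, z forward; pixel columns grow to the right and rows downward; lengths in m; the calibration is good to about 2 mm. A picture is of the moment at which its call begins.
- workorder.finish_job(): hands the job in; it is judged then, once.
The state is a dict: "time": time; "joints": joint angles; "qd": joint speeds; "joint_efforts": joint torques, N m; "position": TCP position; "orientation": TCP orientation; "wrist_force": force on the tool from outside, world axes, zero at the start; "wrist_torque": the same for the moment, N m; "gripper_width": finger opening in m; "grip_force": force on a finger pad.
Only numpy, scipy, OpenCV 4.12 (cv2) and the standard library are available. Lean on these libraries where they do the work, as an engineer would, in place of code of your own. Each camera call takes 0.05 s, during which the arm holds its last target. There are 200 camera calls.

## Task

First lift the two empty gift cartons out of the trays and stand them upright on the black rubber pad; only then set every Easter cake upright in the trays, the small ones in a row in the narrow tray and the large ones in a row in the wide tray. The cakes crush easily: use your lightest grip on them, about 20 N and certainly no more than 30 N on each finger, and set them down softly, without dropping or pressing them. Leave everything else on the table where it is.

Things in the scene. Friction and masses are not known exactly. Their poses are not given: they have to be found in the camera images.
- carton1: empty gift carton of dark red board, house-shaped: body 50 x 50 and 50 tall, gable roof up to 68, and on its ridge a cream carrying fin 10 thick (along its y), 36 long (along its x), reaching from 68 to 90 above the base. Origin: centre of the underside, z up. 60 g. At the start one stands in each tray; take it by the fin.
- carton2: empty gift carton of dark red board, house-shaped: body 50 x 50 and 50 tall, gable roof up to 68, and on its ridge a cream carrying fin 10 thick (along its y), 36 long (along its x), reaching from 68 to 90 above the base. Origin: centre of the underside, z up. 60 g. At the start one stands in each tray; take it by the fin.
- small1: small Easter cake: round brown case with a dark red band, 48 in diameter and 42 tall with straight sides, white domed icing up to 54; stiff but crushed if squeezed. About 70 g. Origin: centre of the underside, z up. May be absent (None).
- small2: small Easter cake: round brown case with a dark red band, 48 in diameter and 42 tall with straight sides, white domed icing up to 54; stiff but crushed if squeezed. About 70 g. Origin: centre of the underside, z up. May be absent (None).
- small3: small Easter cake: round brown case with a dark red band, 48 in diameter and 42 tall with straight sides, white domed icing up to 54; stiff but crushed if squeezed. About 70 g. Origin: centre of the underside, z up. May be absent (None).
- large1: large Easter cake: same look, round brown case with a dark red band, 62 in diameter and 52 tall with straight sides, white domed icing up to 67; stiff but crushed if squeezed. About 130 g. Origin: centre of the underside, z up. May be absent (None).
- large2: large Easter cake: same look, round brown case with a dark red band, 62 in diameter and 52 tall with straight sides, white domed icing up to 67; stiff but crushed if squeezed. About 130 g. Origin: centre of the underside, z up. May be absent (None).
- large3: large Easter cake: same look, round brown case with a dark red band, 62 in diameter and 52 tall with straight sides, white domed icing up to 67; stiff but crushed if squeezed. About 130 g. Origin: centre of the underside, z up. May be absent (None).
- tray_narrow: fixed aluminium tray for one row of cakes, open channel 56 wide inside (along its x) and 250 long inside (along its y, the row); walls 4 thick, floor 4 thick, rims 12 above the table. Origin: centre of the underside, z up, on the table. Takes the small cakes, side by side; three fit.
- tray_wide: fixed aluminium tray for one row of cakes, open channel 70 wide inside (along its x) and 250 long inside (along its y, the row); walls 4 thick, floor 4 thick, rims 12 above the table. Origin: centre of the underside, z up, on the table. Takes the large cakes, side by side; three fit.
- pad: fixed black rubber pad lying on the table, 220 (along its x) x 120 (along its y), 4 thick. Origin: centre of the underside, z up. The empty cartons belong on it.
- label_roll: bystander, leave alone: roll of blank white labels lying flat, 48 across, 14 tall; origin centre of underside
- scraper: bystander, leave alone: steel dough scraper, 45 x 70, with a black 12 thick round grip along one edge, lying flat; origin centre of underside
- sprinkle_jar: bystander, leave alone: closed jar of 66 diameter, 85 tall; origin centre of underside
- icing_bottle: bystander, leave alone: white bottle of 56 diameter, 150 tall; origin centre of underside
- pastry_brush: bystander, leave alone: pastry brush lying flat; origin on its underside
- bowl: bystander, leave alone: steel bowl, 120 across, 50 tall; origin centre of underside
Things that resemble listed ones, but are neither listed nor needed, are in the scene too. Leave any orange or turquoise look-alike of the small2 alone.

How it is judged:
By the outcome, as a careful person would: the job done as asked, in the order asked, and still so for the second after the job is handed in, with the robot touching nothing.
Of small1, small2, small3, large1, large2, large3 only 4 to 6 are there at a start; the rules pass over those that are not, and their reading is None.
At some moment in a run one of small1, small2, small3, large1, large2, large3, carton1, carton2 may be knocked a few centimetres aside while the robot is not near it.
It also fails if it takes over 210 s, if anything falls off the work surface, if the arm or the gripper's body presses on something with over 40 N, if the wrist force passes 120 N, or if a joint passes its speed limit or range.

## Working session

There is one attempt and no reset: what is moved stays moved. The work goes in short steps, Python scripts to look and compute and a tool call to move; the robot and the scene stay as the last step left them, time stands still between calls to the robot, and variables do not carry over. Pictures are saved under pics/ and viewed, at most 14 in all, crops included, and the job is handed in when it is done.

Besides the shell and the picture viewer there is one more tool, called after "Emit:" in YAML: its name, and indented under it one key for each argument. drive_tool: Moves the arm, as the interface text tells. Its arguments: {"type":"object","properties":{"series":{"type":"array"}},"required":["series"]}

```bash
ls; mkdir -p pics; cat > h.py <<'E'
import numpy as np, cv2
from plant import bot, viewer, workorder
def cam(n):
    c=viewer.read_camera(n); 
    return c
def world(c):
    z=c["range_z"].astype(float); h,w=z.shape; u,v=np.meshgrid(np.arange(w),np.arange(h))
    K=c["mtx"]; P=np.stack([(u-K[0,2])/K[0,0]*z,(v-K[1,2])/K[1,1]*z,z],-1)
    W=(P-c["t"])@c["R"]; W[z==0]=np.nan
    return W
E
python3 - <<'E'
from h import *
print(bot.pinch_z); s=bot.read_state(); print(s)
for n in ("top","scene"):
    c=cam(n); cv2.imwrite(f"pics/{n}0.png",c["pixels"]); np.savez(f"{n}0.npz",**c); print(n,c["mtx"].tolist(),c["R"].round(3).tolist(),c["t"])
E
```

```text
pics
0.0187
{'time': 0.0, 'joints': array([-1.20077908e+00,  1.16484388e-01,  1.44229844e+00, -1.69503371e-06,
        1.58399007e+00, -3.78070821e-02]), 'qd': array([ 0.00039716, -0.00135219,  0.00012347,  0.00083327,  0.000206  ,
        0.00020057]), 'joint_efforts': array([-4.13345288e-04, -7.31991577e+01, -6.32488418e+01, -6.59118882e-05,
        6.36233424e-03,  1.20415664e-07]), 'position': array([ 0.26761447, -0.61942379,  0.19804267]), 'orientation': array([[ 9.17985912e-01,  3.96612760e-01, -4.28391258e-04],
       [ 3.96612989e-01, -9.17985255e-01,  1.09974744e-03],
       [ 4.29170076e-05, -1.17945819e-03, -9.99999304e-01]]), 'wrist_force': array([ 0.5251443 , -0.31013984,  0.2372999 ]), 'wrist_torque': array([ 0.0250067 , -0.00310932, -0.02776898]), 'grip_force': 0.0, 'gripper_width': 0.08528539424868209}
top [[365.78764162700884, 0.0, 323.1184579769398], [0.0, 365.78764162700884, 200.90820490455064], [0.0, 0.0, 1.0]] [[-0.015, -1.0, 0.0], [-0.994, 0.015, -0.11], [0.11, -0.002, -0.994]] [0.02778511 0.58029478 1.11442394]
scene [[519.374373744277, 0.0, 329.44140124187413], [0.0, 519.374373744277, 200.26565277226015], [0.0, 0.0, 1.0]] [[-0.9, 0.436, 0.014], [0.355, 0.751, -0.556], [-0.253, -0.496, -0.831]] [ 0.49446965 -0.20467371  1.68138674]
```

View pics/top0.png

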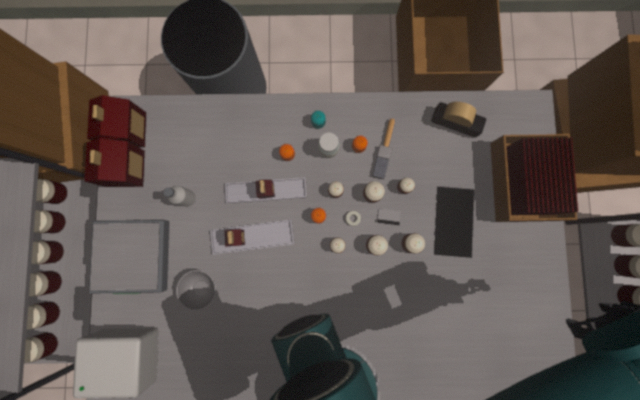

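View pics/scene0.png

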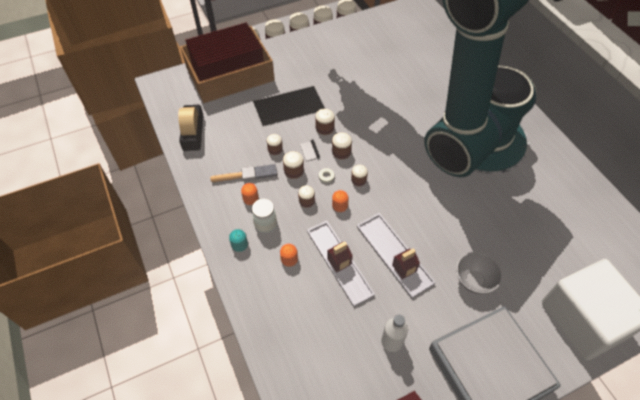

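Top view: the cakes (white icing) are at pixels (336,189), (407,185), (338,244) small and (375,191), (378,244), (415,242) large. The cartons are at (265,188) and (234,236), the trays at (264,189) and (251,237), and the pad at (455,221).
Could be confused with cakes: orange balls at (288,152), (360,144), (319,215), turquoise at (319,119), the label roll at (352,217) and the sprinkle jar at (329,144). I choose the six with white icing and a brown case. Next I measure and check one close crop.

```bash
cat >> h.py <<'E'
def blobs(c,W,zlo=0.006,zhi=0.3):
    m=((W[...,2]>zlo)&(W[...,2]<zhi)&(W[...,0]>0.3)&(W[...,0]<1.0)&(abs(W[...,1])<0.48)).astype(np.uint8)
    n,l,st,ce=cv2.connectedComponentsWithStats(m,connectivity=4)
    out=[]
    for i in range(1,n):
        if st[i,4]<20: continue
        p=W[l==i]; col=np.median(c["pixels"][l==i],0)
        zt=np.percentile(p[:,2],98); t=p[p[:,2]>zt-0.012]
        out.append((ce[i].round(0),st[i,4],p.mean(0).round(3),zt.round(3),t.mean(0).round(4),(p.max(0)-p.min(0)).round(3)[:2],col))
    return out
E
python3 - <<'E'
from h import *
for n in ("top","scene"):
    c=dict(np.load(n+"0.npz")); W=world(c); print(n)
    for b in blobs(c,W): print(*b)
    if n=="top":
        im=c["pixels"][100:270,200:480]; cv2.imwrite("pics/crop0.png",cv2.resize(im,None,fx=2.8,fy=2.8,interpolation=cv2.INTER_CUBIC))
        d=(c["pixels"].max(-1)<50)&(abs(W[...,2]-.004)<.01)&(W[...,1]<-.25)&(W[...,1]>-.6)&(W[...,0]>.4)
        k,l,st,ce=cv2.connectedComponentsWithStats(d.astype(np.uint8)); i=1+st[1:,4].argmax()
        print("pad",st[i],cv2.minAreaRect(W[l==i][:,:2].astype(np.float32)))
E
```

```text
top
[458. 117.] 1243 [ 0.834 -0.406  0.065] 0.107 [ 0.8428 -0.4096  0.1027] [0.11  0.143] [43. 54. 65.]
[318. 119.] 224 [0.843 0.031 0.045] 0.058 [0.8469 0.0314 0.0521] [0.046 0.045] [103. 107.  42.]
[384. 152.] 585 [ 0.736 -0.179  0.019] 0.024 [ 0.7358 -0.1792  0.0195] [0.198 0.074] [ 93.  98. 110.]
[329. 144.] 429 [ 0.75  -0.     0.073] 0.09 [ 0.7571 -0.0008  0.0863] [0.09  0.065] [151. 156. 164.]
[360. 143.] 221 [ 0.76  -0.098  0.045] 0.057 [ 0.7638 -0.0997  0.0524] [0.061 0.046] [ 30.  82. 157.]
[287. 151.] 215 [0.737 0.131 0.047] 0.058 [0.7403 0.1318 0.0525] [0.046 0.048] [ 27.  82. 164.]
[406. 185.] 222 [ 0.625 -0.239  0.046] 0.059 [ 0.6273 -0.2423  0.0529] [0.056 0.045] [130.  145.5 157. ]
[267. 189.] 794 [0.62  0.196 0.032] 0.095 [0.6224 0.2    0.0944] [0.078 0.264] [119. 119. 127.]
[336. 189.] 205 [ 0.616 -0.021  0.048] 0.057 [ 0.6184 -0.0208  0.0523] [0.046 0.052] [134. 149. 162.]
[374. 191.] 359 [ 0.605 -0.136  0.059] 0.071 [ 0.6079 -0.1396  0.0649] [0.06  0.059] [136. 152. 164.]
[180. 195.] 482 [0.598 0.443 0.093] 0.152 [0.6013 0.4542 0.1501] [0.068 0.051] [103. 107. 112.
[... 2824 characters left out ...]
 0.05 ] [157. 176. 191.]
[340. 200.] 295 [0.54  0.047 0.039] 0.056 [0.5368 0.0414 0.0499] [0.049 0.047] [ 62. 109. 188.]
[401. 260.] 1018 [0.475 0.284 0.035] 0.093 [0.4709 0.2997 0.0909] [0.108 0.263] [114.5 125.  142. ]
[340. 260.] 927 [0.624 0.217 0.036] 0.094 [0.6206 0.2064 0.0914] [0.079 0.263] [113. 121. 133.]
[238. 240.] 329 [0.848 0.044 0.04 ] 0.056 [0.847  0.039  0.0503] [0.048 0.05 ] [132. 138.  68.]
[289. 255.] 329 [0.742 0.145 0.041] 0.055 [0.7401 0.1397 0.0499] [0.048 0.047] [ 64. 112. 203.]
[470. 275.] 583 [0.33  0.4   0.026] 0.052 [0.3395 0.4019 0.0476] [0.075 0.118] [116. 119. 125.]
[393. 331.] 548 [0.61  0.464 0.1  ] 0.152 [0.6003 0.4611 0.1489] [0.056 0.045] [136. 141. 144.]
```

View pics/crop0.png

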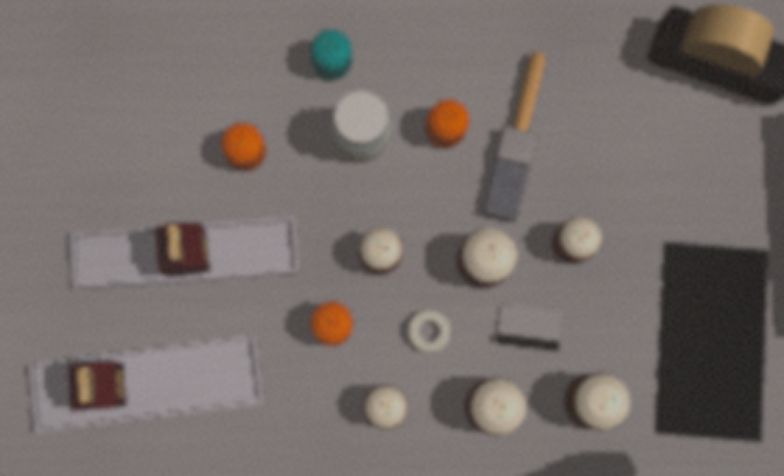

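```bash
cat >> h.py <<'E'
def go(x,y,z,yaw):
    s=bot.read_state(); p=s["position"]; R=s["orientation"]
    d=R.T@(np.array([x,y,z])-p)*1000
    cur=np.degrees(np.arctan2(R[1,0],R[0,0])); sp=-(yaw-cur); sp=(sp+180)%360-180
    print("t%.1f pos %s yaw %.1f w %.1f grip %.1f F %s | dp %s spin %.1f"%(s["time"],p.round(4),cur,s["gripper_width"]*1e3,s["grip_force"],s["wrist_force"].round(1),d.round(1),sp))
E
python3 - <<'E'
from h import *
for n in ("top","scene"):
    c=dict(np.load(n+"0.npz")); W=world(c)
    px=c["pixels"].astype(int)
    for lab,(x,y) in dict(upper=(.62,.19),lower=(.47,.25)).items():
        # tray colour: bluish vs. table
        m=(W[...,2]>-0.002)&(W[...,2]<0.02)&(abs(W[...,0]-x)<.07)&(abs(W[...,1]-y)<.17)&(px[...,0]-px[...,1]>0)
        m=cv2.morphologyEx(m.astype(np.uint8),cv2.MORPH_OPEN,np.ones((2,2)))
        P=W[m>0][:,:2]; print(n,lab,len(P),cv2.minAreaRect(P.astype(np.float32)))
    for lab,(x,y) in dict(upper=(.62,.2),lower=(.47,.29)).items():
        m=(W[...,2]>.082)&(W[...,2]<.12)&(abs(W[...,0]-x)<.05)&(abs(W[...,1]-y)<.05)
        P=W[m][:,:2]; print(n,"fin",lab,len(P),P.mean(0).round(4),cv2.minAreaRect(P.astype(np.float32)))
go(.621,.2035,.2,0)
E
```

```text
top upper 1280 ((0.6164653301239014, 0.2024427205324173), (0.05651280656456947, 0.2631773352622986), 7.230519771575928)
top lower 1682 ((0.46893852949142456, 0.24509598314762115), (0.0837298184633255, 0.26413899660110474), 6.037254810333252)
top fin upper 48 [0.6226 0.1999] ((0.6224979162216187, 0.2004096508026123), (0.03420988842844963, 0.009860917925834656), 5.6322760581970215)
top fin lower 56 [0.4725 0.2937] ((0.4714624881744385, 0.29460087418556213), (0.03511212766170502, 0.010488579981029034), 4.414672374725342)
scene upper 318 ((0.6312893629074097, 0.2113204449415207), (0.05888846889138222, 0.25135987997055054), 9.235259056091309)
scene lower 594 ((0.47099626064300537, 0.25340715050697327), (0.06635013222694397, 0.25253501534461975), 8.574904441833496)
scene fin upper 70 [0.6206 0.2064] ((0.6201848983764648, 0.2059551477432251), (0.03594445437192917, 0.011275922879576683), 5.26668643951416)
scene fin lower 68 [0.4708 0.2996] ((0.46893346309661865, 0.2990330159664154), (0.03580304607748985, 0.011132309213280678), 3.519430160522461)
t0.1 pos [ 0.2676 -0.6195  0.1981] yaw 23.4 w 85.1 grip 0.0 F [ 0.5  0.2 -0. ] | dp [ 650.8 -615.3   -1.2] spin 23.4
```

Emit:
drive_tool:
  series:
    - {"gripper": 0.5,"dp": [20,-19,0],"spin": 3}
    - {"gripper": 0.5,"dp": [60,-57,0],"spin": 6}
    - {"gripper": 0.5,"dp": [100,-95,0],"spin": 9}
    - {"gripper": 0.5,"dp": [140,-133,0],"spin": 12}
    - {"gripper": 0.5,"dp": [180,-171,0],"spin": 15}
    - {"gripper": 0.5,"dp": [220,-209,0],"spin": 18}
    - {"gripper": 0.5,"dp": [260,-247,0],"spin": 18.4}
    - {"gripper": 0.5,"dp": [300,-285,0],"spin": 18.4}

```text
time: 1.1
position: [0.4303, -0.2373, 0.1987]
orientation: [[0.996, 0.086, 0.0], [0.086, -0.996, 0.0], [0.0, -0.0, -1.0]]
wrist_force: [0.5, -0.2, 0.0]
gripper_width: 0.0425
grip_force: 0.0
```

```bash
python3 -c "
from h import *
go(.621,.2035,.2,5)"
```

```text
t1.1 pos [ 0.4303 -0.2373  0.1987] yaw 4.9 w 42.5 grip 0.0 F [ 0.5 -0.2  0. ] | dp [ 228.  -422.7   -1.3] spin -0.1
```

Tracking is tight, so I continue to hover over the upper carton and check it with the wrist camera.

Emit:
drive_tool:
  series:
    - {"gripper": 0.5,"dp": [28,-52,0],"spin": 0}
    - {"gripper": 0.5,"dp": [58,-107,0],"spin": 0}
    - {"gripper": 0.5,"dp": [88,-163,0],"spin": 0}
    - {"gripper": 0.5,"dp": [118,-219,0],"spin": 0}
    - {"gripper": 0.5,"dp": [148,-275,0],"spin": 0}
    - {"gripper": 0.5,"dp": [178,-331,0],"spin": 0}
    - {"gripper": 0.5,"dp": [206,-382,0],"spin": 0}
    - {"gripper": 0.5,"dp": [228,-423,0],"spin": 0}

```text
time: 2.1
position: [0.6209, 0.2046, 0.1981]
orientation: [[0.996, 0.088, -0.001], [0.088, -0.996, -0.0], [-0.001, 0.0, -1.0]]
wrist_force: [-0.4, -1.5, -0.6]
gripper_width: 0.0427
grip_force: 0.0
```

```bash
cat >> h.py <<'E'
def fin(c,x,y,zl=.082):
    W=world(c); m=(W[...,2]>zl)&(W[...,2]<.115)&(abs(W[...,0]-x)<.05)&(abs(W[...,1]-y)<.05)
    P=W[m]; 
    if len(P)<8: print("no fin",len(P)); return
    print("fin",len(P),P.mean(0).round(4),P[:,2].max().round(3),np.round(cv2.minAreaRect(P[:,:2].astype(np.float32))[0],4),np.round(cv2.minAreaRect(P[:,:2].astype(np.float32))[1:][0],4),cv2.minAreaRect(P[:,:2].astype(np.float32))[2])
E
python3 - <<'E'
from h import *
c=cam("wrist"); cv2.imwrite("pics/w1.png",c["pixels"]); fin(c,.621,.2035); go(.621,.2035,.073,5)
W=world(c); print(W[200,320])
E
```

```text
fin 508 [0.623  0.2027 0.0937] 0.096 [0.6217 0.2025] [0.0363 0.0097] 6.84572696685791
t2.1 pos [0.6219 0.2082 0.1974] yaw 5.1 w 42.5 grip 0.0 F [-1.2  4.  -1.2] | dp [ -1.2   4.8 124.4] spin 0.1
[5.72705288e-01 2.03027372e-01 2.71202639e-04]
```

View pics/w1.png

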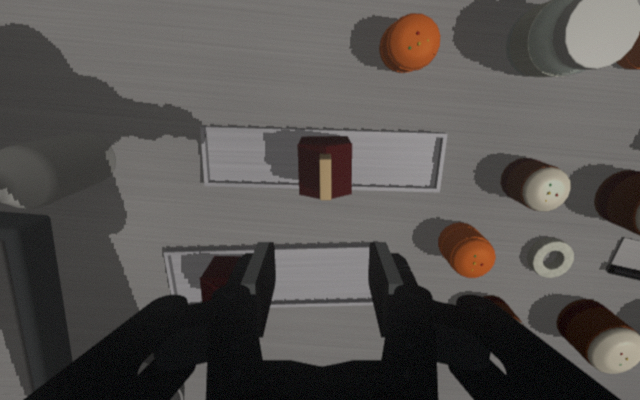

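The wrist view shows the upper carton with its cream fin at pixel (325,175), facing the gripper squarely. I descend and close gently.

Emit:
drive_tool:
  series:
    - {"gripper": 0.5,"dp": [1,1,15],"spin": -1}
    - {"gripper": 0.5,"dp": [1,1,40],"spin": -1}
    - {"gripper": 0.5,"dp": [1,1,65],"spin": -1}
    - {"gripper": 0.5,"dp": [1,1,90],"spin": -1}
    - {"gripper": 0.5,"dp": [1,1,110],"spin": -1}
    - {"gripper": 0.5,"dp": [1,1,122],"spin": -1}
    - {"gripper": 0.5,"dp": [1,1,125],"spin": -1}
    - {"gripper": 0.5,"dp": [1,1,125],"spin": -1}

```text
time: 3.15
position: [0.6219, 0.2012, 0.0743]
orientation: [[0.995, 0.104, 0.001], [0.104, -0.995, 0.0], [0.001, -0.0, -1.0]]
wrist_force: [-0.9, -0.5, 0.2]
gripper_width: 0.0428
grip_force: 0.0
```

Emit:
drive_tool:
  series:
    - {"gripper": 0.3,"dp": [0,0,0],"spin": 0}
    - {"gripper": 0.2,"dp": [0,0,0],"spin": 0}
    - {"gripper": 0.1,"dp": [0,0,0],"spin": 0}
    - {"gripper": 0.1,"dp": [0,0,0],"spin": 0}
    - {"gripper": 0.1,"dp": [0,0,0],"spin": 0}
    - {"gripper": 0.1,"dp": [0,0,0],"spin": 0}
    - {"gripper": 0.1,"dp": [0,0,0],"spin": 0}
    - {"gripper": 0.1,"dp": [0,0,0],"spin": 0}

```text
time: 4.15
position: [0.6217, 0.2012, 0.0738]
orientation: [[0.995, 0.104, -0.0], [0.104, -0.995, 0.0], [-0.0, -0.0, -1.0]]
wrist_force: [0.4, -0.2, 0.8]
gripper_width: 0.0087
grip_force: 0.0
```

```bash
python3 - <<'E'
from h import *
c=cam("wrist"); t=cam("top"); cv2.imwrite("pics/w2.png",np.hstack([cv2.resize(c["pixels"],(480,300)),cv2.resize(t["pixels"][150:270,220:348],(320,300))])); print(bot.read_state()["gripper_width"],bot.read_state()["grip_force"])
E
```

```text
0.008415952752460598 0.0
```

View pics/w2.png

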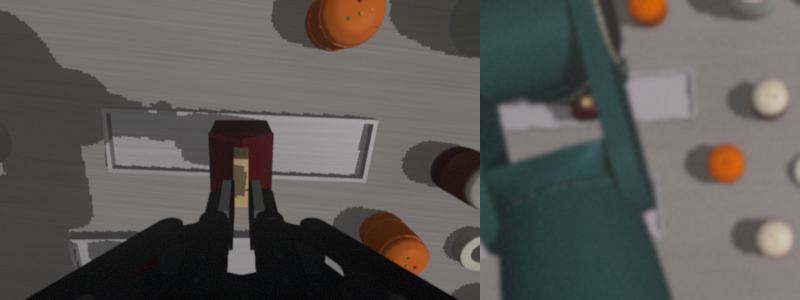

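The wrist view shows the fingers on both sides of the fin at about (241,185), not quite touching it. I close further in small steps.

Emit:
drive_tool:
  series:
    - {"gripper": 0.09,"dp": [0,0,0],"spin": 0}
    - {"gripper": 0.09,"dp": [0,0,0],"spin": 0}
    - {"gripper": 0.08,"dp": [0,0,0],"spin": 0}
    - {"gripper": 0.08,"dp": [0,0,0],"spin": 0}
    - {"gripper": 0.07,"dp": [0,0,0],"spin": 0}
    - {"gripper": 0.07,"dp": [0,0,0],"spin": 0}
    - {"gripper": 0.06,"dp": [0,0,0],"spin": 0}
    - {"gripper": 0.06,"dp": [0,0,0],"spin": 0}

```text
time: 5.25
position: [0.6217, 0.2012, 0.0738]
orientation: [[0.995, 0.104, 0.0], [0.104, -0.995, 0.0], [0.0, 0.0, -1.0]]
wrist_force: [0.4, -0.5, -0.7]
gripper_width: 0.0051
grip_force: 0.0
```

```bash
python3 - <<'E'
from h import *
c=cam("wrist"); W=world(c); s=bot.read_state()
for off in (0,-.0187):
    p=s["position"]+s["orientation"]@np.array([0,0,off]); q=c["R"]@p+c["t"]; q=c["mtx"]@q; print(off,p.round(4),(q[:2]/q[2]).round(0),q[2].round(3))
px=c["pixels"].astype(int)
m=(px[...,2]-px[...,0]>40)&(px[...,1]-px[...,0]>15)&(abs(W[...,0]-.62)<.06)&(abs(W[...,1]-.2)<.03)
P=W[m]; print(len(P),np.percentile(P,[1,50,99],axis=0).round(4))
for col in range(300,345,4): print(col,[tuple((W[r,col]*1000).round(0)) for r in (215,230,245,260,275)])
cv2.imwrite("pics/w3.png",cv2.resize(c["pixels"][180:400,220:440],(660,600)))
E
```

```text
0 [0.6217 0.2012 0.0738] [323. 229.] 0.19
-0.0187 [0.6217 0.2012 0.0925] [323. 244.] 0.172
524 [[0.6047 0.1961 0.0679]
 [0.6291 0.201  0.0941]
 [0.6393 0.2081 0.0954]]
300 [(np.float64(625.0), np.float64(215.0), np.float64(64.0)), (np.float64(616.0), np.float64(214.0), np.float64(64.0)), (np.float64(606.0), np.float64(213.0), np.float64(64.0)), (np.float64(631.0), np.float64(211.0), np.float64(129.0)), (np.float64(631.0), np.float64(211.0), np.float64(140.0))]
304 [(np.float64(626.0), np.float64(212.0), np.float64(65.0)), (np.float64(617.0), np.float64(212.0), np.float64(66.0)), (np.float64(631.0), np.float64(211.0), np.float64(115.0)), (np.float64(632.0), np.float64(210.0), np.float64(130.0)), (np.float64(631.0), np.float64(209.0), np.float64(140.0))]
308 [(np.float64(627.0), np.float64(210.0), np.float64(67.0)), (np.float64(617.0), np.float64(209.0), np.float64(67.0)), (np.float64(632.0), np.float64(209.0), np.float64(116.0)), (np.float64(631.0), np.float64(208.0), np.float64(129.0)), (np.float64(631.0), np.float64(208.0), np.float64(139.0))]
312 [(np.float64(637.0), np.float64(208
[... 1933 characters left out ...]
633.0), np.float64(197.0), np.float64(129.0)), (np.float64(633.0), np.float64(198.0), np.float64(140.0))]
340 [(np.float64(627.0), np.float64(192.0), np.float64(64.0)), (np.float64(618.0), np.float64(191.0), np.float64(64.0)), (np.float64(633.0), np.float64(195.0), np.float64(115.0)), (np.float64(633.0), np.float64(196.0), np.float64(129.0)), (np.float64(633.0), np.float64(197.0), np.float64(141.0))]
344 [(np.float64(627.0), np.float64(190.0), np.float64(63.0)), (np.float64(618.0), np.float64(188.0), np.float64(62.0)), (np.float64(608.0), np.float64(187.0), np.float64(62.0)), (np.float64(633.0), np.float64(194.0), np.float64(130.0)), (np.float64(633.0), np.float64(195.0), np.float64(140.0))]
```

View pics/w3.png

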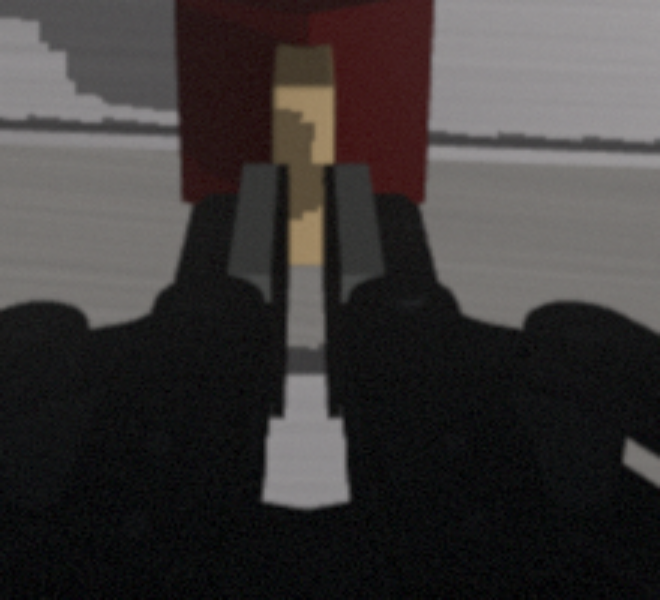

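The picture shows the pads' lower ends (rows from 240) at about z = 0.11, above the fin top at 0.094. The real finger tips sit higher than the stated TCP, so I reopen and go lower, trusting the vision.

Emit:
drive_tool:
  series:
    - {"gripper": 0.4,"dp": [0,0,0],"spin": 0}
    - {"gripper": 0.4,"dp": [0,-1,0],"spin": 0}
    - {"gripper": 0.4,"dp": [0,-1,5],"spin": 0}
    - {"gripper": 0.4,"dp": [0,-1,10],"spin": 0}
    - {"gripper": 0.4,"dp": [0,-1,15],"spin": 0}
    - {"gripper": 0.4,"dp": [0,-1,20],"spin": 0}
    - {"gripper": 0.4,"dp": [0,-1,25],"spin": 0}
    - {"gripper": 0.4,"dp": [0,-1,25],"spin": 0}

```text
time: 6.3
position: [0.6214, 0.2021, 0.0482]
orientation: [[0.995, 0.104, -0.001], [0.104, -0.995, -0.0], [-0.001, 0.0, -1.0]]
wrist_force: [-1.3, -0.1, -0.1]
gripper_width: 0.0339
grip_force: 0.0
```

```bash
python3 - <<'E'
from h import *
c=cam("wrist"); W=world(c); s=bot.read_state(); go(*s["position"],6)
px=c["pixels"]; m=(px.max(-1)<75)&(px.max(-1).astype(int)-px.min(-1)<15)&(W[...,2]>.05)&(abs(W[...,0]-.62)<.05)&(abs(W[...,1]-.2)<.06)
for lo,hi in ((.15,.2),(.2,.25)):
    P=W[m&(W[...,1]>lo)&(W[...,1]<hi)]; P=P[P[:,2].argsort()]; print(len(P),P[::max(1,len(P)//60)][:12].round(3).tolist())
E
```

```text
t6.3 pos [0.6215 0.2022 0.0487] yaw 6.0 w 34.2 grip 0.0 F [-0.6 -0.6  0.1] | dp [0. 0. 0.] spin -0.0
19332 [[0.647, 0.199, 0.05], [0.618, 0.185, 0.093], [0.634, 0.182, 0.1], [0.631, 0.173, 0.106], [0.634, 0.184, 0.111], [0.617, 0.185, 0.117], [0.628, 0.185, 0.119], [0.627, 0.185, 0.124], [0.637, 0.163, 0.127], [0.637, 0.178, 0.129], [0.635, 0.178, 0.131], [0.635, 0.177, 0.133]]
17098 [[0.647, 0.206, 0.05], [0.625, 0.232, 0.088], [0.625, 0.233, 0.095], [0.624, 0.22, 0.101], [0.625, 0.229, 0.106], [0.624, 0.22, 0.111], [0.63, 0.226, 0.115], [0.615, 0.221, 0.119], [0.618, 0.221, 0.122], [0.623, 0.241, 0.126], [0.631, 0.228, 0.128], [0.624, 0.241, 0.13]]
```

Emit:
drive_tool:
  series:
    - {"gripper": 0.3,"dp": [0,0,4],"spin": 0}
    - {"gripper": 0.3,"dp": [0,0,8],"spin": 0}
    - {"gripper": 0.3,"dp": [0,0,11],"spin": 0}
    - {"gripper": 0.2,"dp": [0,0,11],"spin": 0}
    - {"gripper": 0.12,"dp": [0,0,11],"spin": 0}
    - {"gripper": 0.1,"dp": [0,0,11],"spin": 0}
    - {"gripper": 0.1,"dp": [0,0,11],"spin": 0}
    - {"gripper": 0.1,"dp": [0,0,11],"spin": 0}

```text
time: 7.35
position: [0.6216, 0.2022, 0.0379]
orientation: [[0.995, 0.104, 0.0], [0.104, -0.995, 0.0], [0.0, -0.0, -1.0]]
wrist_force: [-0.2, 0.3, 0.1]
gripper_width: 0.0092
grip_force: 35.5
```

Contact: width about 10 mm and 35 N at a 1.5 mm squeeze, so force follows the commanded opening (useful for the cakes). I lift and carry carton 1 to the pad.

Emit:
drive_tool:
  series:
    - {"gripper": 0.1,"dp": [0,0,-10],"spin": 0}
    - {"gripper": 0.1,"dp": [0,0,-35],"spin": 0}
    - {"gripper": 0.1,"dp": [0,0,-70],"spin": 0}
    - {"gripper": 0.1,"dp": [0,0,-105],"spin": 0}
    - {"gripper": 0.1,"dp": [-4,20,-125],"spin": 0}
    - {"gripper": 0.1,"dp": [-12,60,-130],"spin": 0}
    - {"gripper": 0.1,"dp": [-22,110,-130],"spin": 0}
    - {"gripper": 0.1,"dp": [-32,160,-130],"spin": 0}

```text
time: 8.35
position: [0.6056, 0.0374, 0.1679]
orientation: [[0.995, 0.104, -0.0], [0.104, -0.995, -0.0], [-0.0, 0.0, -1.0]]
wrist_force: [1.0, 0.8, -0.6]
gripper_width: 0.0093
grip_force: 35.4
```

Emit:
drive_tool:
  series:
    - {"gripper": 0.1,"dp": [-11,55,0],"spin": 0}
    - {"gripper": 0.1,"dp": [-22,110,0],"spin": 0}
    - {"gripper": 0.1,"dp": [-33,165,0],"spin": 0}
    - {"gripper": 0.1,"dp": [-44,220,0],"spin": 0}
    - {"gripper": 0.1,"dp": [-55,275,0],"spin": 0}
    - {"gripper": 0.1,"dp": [-66,330,0],"spin": 0}
    - {"gripper": 0.1,"dp": [-76,380,0],"spin": 0}
    - {"gripper": 0.1,"dp": [-82,415,0],"spin": 0}

```text
time: 9.35
position: [0.5663, -0.3844, 0.1676]
orientation: [[0.995, 0.102, -0.001], [0.102, -0.995, 0.0], [-0.001, -0.0, -1.0]]
wrist_force: [0.3, 0.4, -1.0]
gripper_width: 0.0094
grip_force: 35.4
```

```bash
python3 - <<'E'
from h import *
c=cam("wrist"); np.savez("wa.npz",**c); cv2.imwrite("pics/w4.png",c["pixels"]); go(.567,-.402,.0395,6)
E
```

```text
t9.4 pos [ 0.5657 -0.3874  0.1672] yaw 5.8 w 9.0 grip 35.5 F [-2.  -2.  -2.1] | dp [ -0.   14.5 127.7] spin -0.2
```

View pics/w4.png

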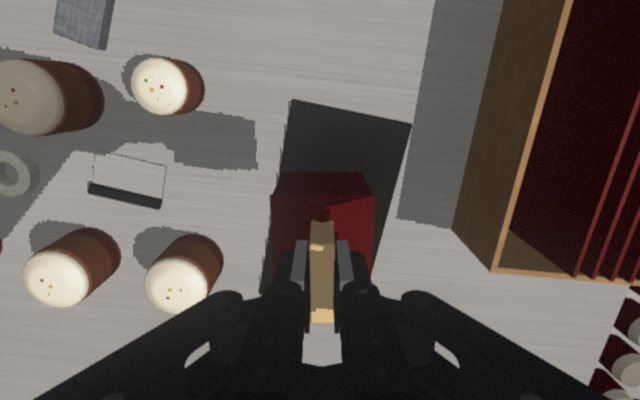

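The carton hangs upright in the pads (fin at (322,260)) over the black pad. I lower it, release it and retreat.

Emit:
drive_tool:
  series:
    - {"gripper": 0.1,"dp": [0,10,10],"spin": 0}
    - {"gripper": 0.1,"dp": [0,14,40],"spin": 0}
    - {"gripper": 0.1,"dp": [0,14,75],"spin": 0}
    - {"gripper": 0.1,"dp": [0,14,105],"spin": 0}
    - {"gripper": 0.1,"dp": [0,14,120],"spin": 0}
    - {"gripper": 0.1,"dp": [0,14,126],"spin": 0}
    - {"gripper": 0.1,"dp": [0,14,129],"spin": 0}
    - {"gripper": 0.1,"dp": [0,14,129],"spin": 0}

```text
time: 10.4
position: [0.5697, -0.3957, 0.0397]
orientation: [[0.995, 0.104, 0.001], [0.104, -0.995, -0.001], [0.001, 0.001, -1.0]]
wrist_force: [0.5, 0.1, -0.3]
gripper_width: 0.0092
grip_force: 35.5
```

Emit:
drive_tool:
  series:
    - {"gripper": 0.12,"dp": [0,0,0.5],"spin": 0}
    - {"gripper": 0.16,"dp": [0,0,0.5],"spin": 0}
    - {"gripper": 0.25,"dp": [0,0,0.5],"spin": 0}
    - {"gripper": 0.35,"dp": [0,0,0],"spin": 0}
    - {"gripper": 0.35,"dp": [0,0,-15],"spin": 0}
    - {"gripper": 0.35,"dp": [0,0,-50],"spin": 0}
    - {"gripper": 0.35,"dp": [0,0,-95],"spin": 0}
    - {"gripper": 0.35,"dp": [0,0,-120],"spin": 0}

```text
time: 11.4
position: [0.5699, -0.3959, 0.1629]
orientation: [[0.995, 0.104, 0.003], [0.104, -0.995, -0.002], [0.003, 0.002, -1.0]]
wrist_force: [1.5, -0.2, -1.2]
gripper_width: 0.0297
grip_force: 0.0
```

```bash
python3 - <<'E'
from h import *
c=cam("wrist"); fin(c,.567,-.402); t=cam("top"); fin(t,.4715,.2965); s=cam("scene"); fin(s,.4715,.2965); fin(s,.567,-.402);go(.4715,.2965,.16,5)
E
```

```text
fin 677 [ 0.5714 -0.3943  0.0936] 0.096 [ 0.5699 -0.3944] [0.0361 0.0099] 5.878262519836426
fin 58 [0.4729 0.2937 0.0937] 0.101 [0.4715 0.2949] [0.0352 0.0113] 3.709792137145996
fin 71 [0.4712 0.2999 0.0911] 0.098 [0.4693 0.299 ] [0.0373 0.0118] 2.588834762573242
fin 50 [ 0.5681 -0.3897  0.0896] 0.098 [ 0.5675 -0.3905] [0.0354 0.0147] 11.925773620605469
t11.6 pos [ 0.5699 -0.3958  0.1612] yaw 6.0 w 29.8 grip 0.0 F [ 0.2 -0.2 -0.7] | dp [-2.590e+01 -6.988e+02 -4.000e-01] spin 1.0
```

Emit:
drive_tool:
  series:
    - {"gripper": 0.35,"dp": [-1,-30,0],"spin": 0}
    - {"gripper": 0.35,"dp": [-3,-80,0],"spin": 0}
    - {"gripper": 0.35,"dp": [-5,-138,0],"spin": 0}
    - {"gripper": 0.35,"dp": [-7,-196,0],"spin": 0}
    - {"gripper": 0.35,"dp": [-9,-254,0],"spin": 0}
    - {"gripper": 0.35,"dp": [-11,-312,0],"spin": 0}
    - {"gripper": 0.35,"dp": [-13,-370,0],"spin": 0}
    - {"gripper": 0.35,"dp": [-15,-428,0],"spin": 0}

```text
time: 12.55
position: [0.509, 0.0303, 0.158]
orientation: [[0.995, 0.104, -0.001], [0.104, -0.995, -0.0], [-0.001, -0.0, -1.0]]
wrist_force: [0.8, -0.7, 0.1]
gripper_width: 0.0303
grip_force: 0.0
```

Emit:
drive_tool:
  series:
    - {"gripper": 0.35,"dp": [-2,-55,0],"spin": 0.3}
    - {"gripper": 0.35,"dp": [-4,-110,0],"spin": 0.6}
    - {"gripper": 0.35,"dp": [-6,-165,0],"spin": 1}
    - {"gripper": 0.35,"dp": [-8,-210,0],"spin": 1}
    - {"gripper": 0.35,"dp": [-10,-245,0],"spin": 1}
    - {"gripper": 0.35,"dp": [-11,-262,0],"spin": 1}
    - {"gripper": 0.35,"dp": [-11,-269,0],"spin": 1}
    - {"gripper": 0.35,"dp": [-11,-271,0],"spin": 1}

```text
time: 13.55
position: [0.471, 0.2965, 0.1586]
orientation: [[0.996, 0.086, -0.0], [0.086, -0.996, -0.0], [-0.0, 0.0, -1.0]]
wrist_force: [-0.2, -1.2, 0.7]
gripper_width: 0.0302
grip_force: 0.0
```

```bash
python3 - <<'E'
from h import *
c=cam("wrist"); np.savez("wb.npz",**c); fin(c,.4715,.2965); go(.4715,.2965,.038,5)
E
```

```text
fin 681 [0.4723 0.2966 0.0937] 0.096 [0.471  0.2965] [0.0361 0.01  ] 3.936337471008301
t13.6 pos [0.4711 0.2965 0.1587] yaw 4.9 w 29.9 grip 0.0 F [-0.8  0.3  0.4] | dp [  0.4   0.  120.7] spin -0.1
```

Emit:
drive_tool:
  series:
    - {"gripper": 0.35,"dp": [0,0,15],"spin": 0.5}
    - {"gripper": 0.35,"dp": [0,0,45],"spin": 1}
    - {"gripper": 0.35,"dp": [0,0,80],"spin": 1}
    - {"gripper": 0.35,"dp": [0,0,105],"spin": 1}
    - {"gripper": 0.35,"dp": [0,0,117],"spin": 1}
    - {"gripper": 0.35,"dp": [0,0,120.5],"spin": 1}
    - {"gripper": 0.2,"dp": [0,0,120.5],"spin": 1}
    - {"gripper": 0.13,"dp": [0,0,120.5],"spin": 1}

```text
time: 14.6
position: [0.4713, 0.2972, 0.0392]
orientation: [[0.998, 0.069, 0.001], [0.069, -0.998, 0.001], [0.001, -0.001, -1.0]]
wrist_force: [-0.7, -0.8, 0.5]
gripper_width: 0.0111
grip_force: 0.2
```

Emit:
drive_tool:
  series:
    - {"gripper": 0.1,"dp": [0,0,0],"spin": 0}
    - {"gripper": 0.1,"dp": [0,0,0],"spin": 0}
    - {"gripper": 0.1,"dp": [0,0,0],"spin": 0}
    - {"gripper": 0.1,"dp": [0,0,-10],"spin": 0}
    - {"gripper": 0.1,"dp": [0,0,-35],"spin": 0}
    - {"gripper": 0.1,"dp": [0,0,-75],"spin": 0}
    - {"gripper": 0.1,"dp": [0,0,-110],"spin": 0}
    - {"gripper": 0.1,"dp": [0,0,-130],"spin": 0}

```text
time: 15.6
position: [0.4712, 0.2973, 0.1706]
orientation: [[0.998, 0.069, 0.002], [0.069, -0.998, 0.001], [0.002, -0.001, -1.0]]
wrist_force: [-0.1, -0.1, -2.0]
gripper_width: 0.0094
grip_force: 34.7
```

Emit:
drive_tool:
  series:
    - {"gripper": 0.1,"dp": [-2,25,0],"spin": 0}
    - {"gripper": 0.1,"dp": [-7,75,0],"spin": 0}
    - {"gripper": 0.1,"dp": [-12,133,0],"spin": 0}
    - {"gripper": 0.1,"dp": [-17,191,0],"spin": 0}
    - {"gripper": 0.1,"dp": [-22,249,0],"spin": 0}
    - {"gripper": 0.1,"dp": [-27,307,0],"spin": 0}
    - {"gripper": 0.1,"dp": [-32,365,0],"spin": 0}
    - {"gripper": 0.1,"dp": [-37,420,0],"spin": 0}

```text
time: 16.6
position: [0.4624, -0.1264, 0.1681]
orientation: [[0.998, 0.069, -0.0], [0.069, -0.998, 0.0], [-0.0, -0.0, -1.0]]
wrist_force: [1.2, -0.5, -0.3]
gripper_width: 0.0093
grip_force: 34.8
```

Emit:
drive_tool:
  series:
    - {"gripper": 0.1,"dp": [-5,50,0],"spin": 0}
    - {"gripper": 0.1,"dp": [-10,100,0],"spin": 0}
    - {"gripper": 0.1,"dp": [-15,150,0],"spin": 0}
    - {"gripper": 0.1,"dp": [-19,195,0],"spin": 0}
    - {"gripper": 0.1,"dp": [-23,230,0],"spin": 0}
    - {"gripper": 0.1,"dp": [-25,253,0],"spin": 0}
    - {"gripper": 0.1,"dp": [-26,264,0],"spin": 0}
    - {"gripper": 0.1,"dp": [-26,267,0],"spin": 0}

```text
time: 17.6
position: [0.4557, -0.3925, 0.1681]
orientation: [[0.998, 0.069, -0.0], [0.069, -0.998, 0.0], [-0.0, -0.0, -1.0]]
wrist_force: [0.8, 0.7, -1.6]
gripper_width: 0.0095
grip_force: 34.8
```

```bash
python3 - <<'E'
from h import *
go(.457,-.392,.0395,4)
E
```

```text
t17.6 pos [ 0.4557 -0.3925  0.1681] yaw 4.0 w 9.5 grip 34.8 F [ 0.8  0.7 -1.6] | dp [  1.4  -0.3 128.6] spin -0.0
```

Emit:
drive_tool:
  series:
    - {"gripper": 0.1,"dp": [1,0,10],"spin": 0}
    - {"gripper": 0.1,"dp": [1,0,40],"spin": 0}
    - {"gripper": 0.1,"dp": [1,0,75],"spin": 0}
    - {"gripper": 0.1,"dp": [1,0,105],"spin": 0}
    - {"gripper": 0.1,"dp": [1,0,120],"spin": 0}
    - {"gripper": 0.1,"dp": [1,0,126],"spin": 0}
    - {"gripper": 0.1,"dp": [1,0,129],"spin": 0}
    - {"gripper": 0.1,"dp": [1,0,129.5],"spin": 0}

```text
time: 18.6
position: [0.4569, -0.3928, 0.0396]
orientation: [[0.998, 0.069, 0.001], [0.069, -0.998, -0.001], [0.001, 0.001, -1.0]]
wrist_force: [0.6, -0.1, -0.4]
gripper_width: 0.0092
grip_force: 34.8
```

Emit:
drive_tool:
  series:
    - {"gripper": 0.12,"dp": [0,0,0],"spin": 0}
    - {"gripper": 0.16,"dp": [0,0,0],"spin": 0}
    - {"gripper": 0.25,"dp": [0,0,0],"spin": 0}
    - {"gripper": 0.35,"dp": [0,0,0],"spin": 0}
    - {"gripper": 0.4,"dp": [0,0,-15],"spin": 0}
    - {"gripper": 0.6,"dp": [0,0,-50],"spin": 0}
    - {"gripper": 0.8,"dp": [0,0,-95],"spin": 0}
    - {"gripper": 0.95,"dp": [0,0,-120],"spin": 0}

```text
time: 19.6
position: [0.457, -0.393, 0.1627]
orientation: [[0.998, 0.069, 0.002], [0.069, -0.998, -0.002], [0.002, 0.002, -1.0]]
wrist_force: [0.3, 0.1, 0.2]
gripper_width: 0.0811
grip_force: 0.0
```

```bash
cat >> h.py <<'E'
def cakes(names=("top","scene")):
    "icing-coloured dome points -> centres; mean of views"
    for n in names:
        c=cam(n); W=world(c); px=c["pixels"].astype(int)
        m=(px.min(-1)>70)&(px.max(-1)-px.min(-1)<60)&(W[...,2]>.035)&(W[...,2]<.085)&(W[...,0]>.3)&(W[...,0]<.72)&(W[...,1]<.4)&(W[...,1]>-.42)
        k,l,st,ce=cv2.connectedComponentsWithStats(m.astype(np.uint8))
        for i in range(1,k):
            if st[i,4]<40: continue
            P=W[l==i]; e=np.percentile(P,[3,97],axis=0)
            t=P[P[:,2]>e[1,2]-.008]
            print(n,ce[i].round(0),st[i,4],"mid",e.mean(0)[:2].round(4),"top",t.mean(0).round(4),"ext",(e[1]-e[0])[:2].round(3))
E
python3 - <<'E'
from h import *
c=cam("wrist"); fin(c,.457,-.392); fin(c,.57,-.395); cakes(); go(.447,-.252,.1,90)
b=dict(np.load("wb.npz"))
a=dict(np.load("wa.npz"))
for n in ("wb.npz",):
    c=dict(np.load(n)); cv2.imwrite("pics/wb.png",c["pixels"])
E
```

```text
fin 655 [ 0.4579 -0.3918  0.0936] 0.096 [ 0.4563 -0.3917] [0.0361 0.0097] 3.9145772457122803
fin 916 [ 0.5687 -0.3945  0.0939] 0.096 [ 0.5687 -0.3945] [0.0343 0.0099] 5.2150726318359375
top [407. 184.] 180 mid [ 0.6267 -0.242 ] top [ 0.6279 -0.2421  0.0537] ext [0.04 0.04]
top [336. 188.] 183 mid [ 0.6177 -0.0199] top [ 0.6184 -0.021   0.0536] ext [0.04 0.04]
top [375. 190.] 313 mid [ 0.6073 -0.1386] top [ 0.6085 -0.139   0.0665] ext [0.053 0.052]
top [415. 243.] 308 mid [ 0.447  -0.2561] top [ 0.447  -0.2553  0.0661] ext [0.051 0.05 ]
top [378. 245.] 307 mid [ 0.4427 -0.1443] top [ 0.4428 -0.1433  0.0668] ext [0.051 0.049]
top [338. 245.] 183 mid [ 0.4445 -0.0227] top [ 0.4448 -0.023   0.0533] ext [0.039 0.04 ]
top [209. 279.] 65 mid [0.3384 0.3724] top [0.3458 0.365  0.0514] ext [0.071 0.051]
scene [325. 116.] 233 mid [ 0.4466 -0.2512] top [ 0.446  -0.2491  0.0639] ext [0.052 0.05 ]
scene [342. 140.] 252 mid [ 0.4425 -0.1378] top [ 0.4422 -0.1369  0.0645] ext [0.052 0.049]
scene [274. 140.] 146 mid [ 0.6269 -0.2349] top [ 0.6265 -0.2347  0.0518] ext [0.04  0.038]
scene [293. 160.] 279 mid [ 0.6079 -0.1323] top [ 0.6059 -0.1333  0.0637] ext [0.053 0.049]
scene [359. 171.] 162 mid [ 0.4436 -0.0164] top [ 0.4438 -0.0164  0.0523] ext [0.04  0.038]
scene [306. 193.] 184 mid [ 0.6175 -0.0151] top [ 0.6174 -0.0146  0.0511] ext [0.041 0.039]
scene [462. 261.] 106 mid [0.3357 0.3729] top [0.3371 0.3636 0.049 ] ext [0.068 0.043]
t19.8 pos [ 0.457  -0.393   0.1611] yaw 4.0 w 80.8 grip 0.0 F [-0.2 -0.3 -0.5] | dp [  -0.4 -141.5   60.8] spin -86.0
```

View pics/wb.png

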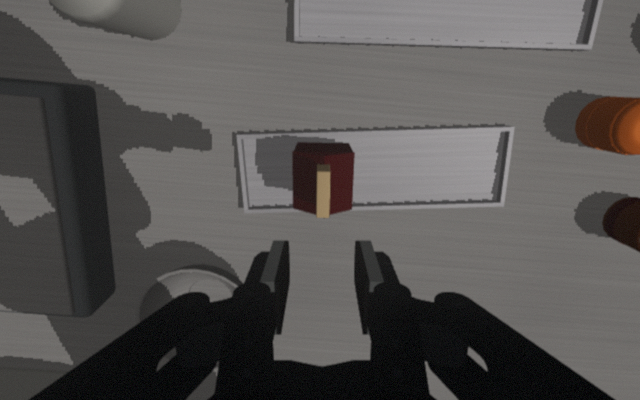

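Both cartons stand on the pad (fins at (0.569,-0.395) and (0.456,-0.392)). In the wrist frame, the lower tray (corners at (240,131) to (512,205)) is the wide one. I move on to the first large cake.

Emit:
drive_tool:
  series:
    - {"gripper": 0.9,"dp": [0,-20,0],"spin": -10}
    - {"gripper": 0.9,"dp": [0,-50,0],"spin": -20}
    - {"gripper": 0.9,"dp": [0,-80,0],"spin": -30}
    - {"gripper": 0.9,"dp": [0,-110,0],"spin": -40}
    - {"gripper": 0.9,"dp": [0,-130,0],"spin": -50}
    - {"gripper": 0.9,"dp": [0,-138,0],"spin": -60}
    - {"gripper": 0.9,"dp": [0,-141,0],"spin": -70}
    - {"gripper": 0.9,"dp": [0,-141,0],"spin": -80}

```text
time: 20.75
position: [0.4465, -0.2514, 0.158]
orientation: [[0.099, 0.995, -0.001], [0.995, -0.099, 0.001], [0.001, -0.001, -1.0]]
wrist_force: [0.2, -0.4, 0.4]
gripper_width: 0.0765
grip_force: 0.0
```

Emit:
drive_tool:
  series:
    - {"gripper": 0.9,"dp": [0,0,5],"spin": -8}
    - {"gripper": 0.9,"dp": [0,0,20],"spin": -12}
    - {"gripper": 0.9,"dp": [0,0,35],"spin": -12}
    - {"gripper": 0.9,"dp": [0,0,50],"spin": -12}
    - {"gripper": 0.9,"dp": [0,0,60],"spin": -12}
    - {"gripper": 0.9,"dp": [0,0,65],"spin": -12}
    - {"gripper": 0.9,"dp": [0,0,65],"spin": -12}
    - {"gripper": 0.9,"dp": [0,0,65],"spin": -12}

```text
time: 21.75
position: [0.447, -0.2521, 0.0943]
orientation: [[-0.104, 0.995, 0.001], [0.995, 0.104, -0.0], [-0.0, 0.001, -1.0]]
wrist_force: [0.1, 0.3, 0.6]
gripper_width: 0.0767
grip_force: 0.0
```

```bash
cat >> h.py <<'E'
def rect(c,x,y,hx=.07,hy=.16,zl=.0085,zh=.016):
    W=world(c); m=(W[...,2]>zl)&(W[...,2]<zh)&(abs(W[...,0]-x)<hx)&(abs(W[...,1]-y)<hy)
    m=cv2.morphologyEx(m.astype(np.uint8),cv2.MORPH_OPEN,np.ones((2,2)))>0
    P=W[m][:,:2]; print("rim",len(P),cv2.minAreaRect(P.astype(np.float32)))
def tips(c):
    W=world(c); s=bot.read_state(); q=(W-s["position"])@s["orientation"]
    m=(q[...,2]<.01)&(q[...,2]>-.09)&(abs(q[...,0])<.02)&(c["pixels"].max(-1)<80)
    for sg in (-1,1):
        P=q[m&(q[...,1]*sg>.03)&(abs(q[...,1])<.075)]
        if len(P): print("tip",sg,len(P),"z-world",(s["position"][2]-np.percentile(P[:,2],[99.5,98,90])).round(4), "y",P[:,1].min().round(4),P[:,1].max().round(4))
E
python3 - <<'E'
from h import *
b=dict(np.load("wb.npz")); rect(b,.47,.245)
c=cam("wrist"); cv2.imwrite("pics/w5.png",c["pixels"]); tips(c); go(.4467,-.2525,-.02,96)
W=world(c)
m=(c["pixels"].min(-1)>90)&(W[...,2]>.045)&(W[...,2]<.08)&(abs(W[...,0]-.4467)<.04)&(abs(W[...,1]+.2525)<.04)
P=W[m]; print(len(P),P.mean(0).round(4),np.percentile(P,[1,99],axis=0).round(4))
E
```

```text
rim 3119 ((nan, nan), (0.0, 0.0), 0.0)
tip -1 4070 z-world [0.1376 0.1399 0.1461] y -0.0692 -0.0377
tip 1 4069 z-world [0.1378 0.1399 0.1461] y 0.0369 0.0691
t21.8 pos [ 0.447  -0.2521  0.0943] yaw 96.0 w 77.0 grip 0.0 F [ 0.2 -0.1  0.9] | dp [ -0.3  -0.4 114.3] spin -0.0
5707 [ 0.4459 -0.2534  0.0639] [[ 0.419  -0.2818  0.0584]
 [ 0.4732 -0.2289  0.0676]]
```

View pics/w5.png

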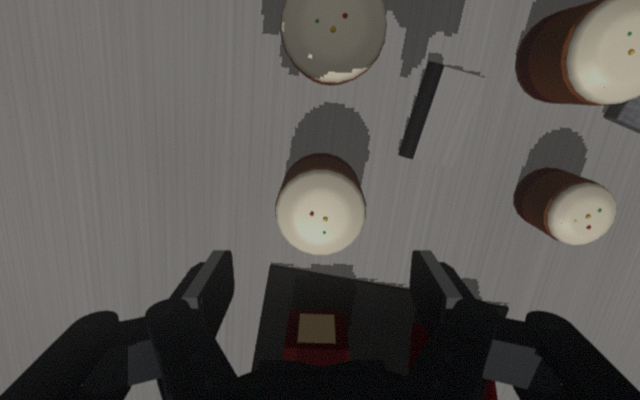

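Emit:
drive_tool:
  series:
    - {"gripper": 0.9,"dp": [-1,-1,10],"spin": 0}
    - {"gripper": 0.9,"dp": [-1,-1,35],"spin": 0}
    - {"gripper": 0.9,"dp": [-1,-1,65],"spin": 0}
    - {"gripper": 0.9,"dp": [-1,-1,90],"spin": 0}
    - {"gripper": 0.9,"dp": [-1,-1,107],"spin": 0}
    - {"gripper": 0.9,"dp": [-1,-1,115],"spin": 0}
    - {"gripper": 0.9,"dp": [-1,-1,118],"spin": 0}
    - {"gripper": 0.85,"dp": [-1,-1,118],"spin": 0}

```text
time: 22.8
position: [0.4462, -0.2532, -0.0237]
orientation: [[-0.104, 0.995, 0.001], [0.995, 0.104, -0.0], [-0.0, 0.001, -1.0]]
wrist_force: [0.1, -0.2, -0.6]
gripper_width: 0.0727
grip_force: 0.0
```

Emit:
drive_tool:
  series:
    - {"gripper": 0.82,"dp": [0,0,0],"spin": 0}
    - {"gripper": 0.79,"dp": [0,0,0],"spin": 0}
    - {"gripper": 0.76,"dp": [0,0,0],"spin": 0}
    - {"gripper": 0.745,"dp": [0,0,0],"spin": 0}
    - {"gripper": 0.735,"dp": [0,0,0],"spin": 0}
    - {"gripper": 0.73,"dp": [0,0,0],"spin": 0}
    - {"gripper": 0.725,"dp": [0,0,0],"spin": 0}
    - {"gripper": 0.725,"dp": [0,0,0],"spin": 0}

```text
time: 23.8
position: [0.446, -0.253, -0.0241]
orientation: [[-0.104, 0.995, 0.0], [0.995, 0.104, -0.0], [-0.0, 0.0, -1.0]]
wrist_force: [2.1, -0.0, 1.0]
gripper_width: 0.0619
grip_force: 1.7
```

Emit:
drive_tool:
  series:
    - {"gripper": 0.72,"dp": [0,0,0],"spin": 0}
    - {"gripper": 0.72,"dp": [0,0,0],"spin": 0}
    - {"gripper": 0.72,"dp": [0,0,0],"spin": 0}
    - {"gripper": 0.72,"dp": [0,0,0],"spin": 0}
    - {"gripper": 0.717,"dp": [0,0,0],"spin": 0}
    - {"gripper": 0.717,"dp": [0,0,0],"spin": 0}
    - {"gripper": 0.717,"dp": [0,0,0],"spin": 0}
    - {"gripper": 0.717,"dp": [0,0,0],"spin": 0}

```text
time: 24.8
position: [0.446, -0.2531, -0.024]
orientation: [[-0.104, 0.995, 0.0], [0.995, 0.104, -0.0], [-0.0, 0.0, -1.0]]
wrist_force: [0.5, 0.7, 4.6]
gripper_width: 0.0617
grip_force: 20.0
```

Emit:
drive_tool:
  series:
    - {"gripper": 0.717,"dp": [0,0,-5],"spin": 0}
    - {"gripper": 0.717,"dp": [0,0,-15],"spin": 0}
    - {"gripper": 0.717,"dp": [0,0,-35],"spin": 0}
    - {"gripper": 0.717,"dp": [0,0,-60],"spin": 0}
    - {"gripper": 0.717,"dp": [0,0,-85],"spin": 0}
    - {"gripper": 0.717,"dp": [0,0,-105],"spin": 0}
    - {"gripper": 0.717,"dp": [0,0,-117],"spin": 0}
    - {"gripper": 0.717,"dp": [0,0,-120],"spin": 0}

```text
time: 25.8
position: [0.446, -0.2531, 0.0963]
orientation: [[-0.104, 0.995, 0.0], [0.995, 0.104, -0.0], [-0.0, 0.0, -1.0]]
wrist_force: [0.2, 0.5, -1.7]
gripper_width: 0.0611
grip_force: 20.4
```

```bash
sed -i 's/P=W\[m\]\[:,:2\]; print("rim"/P=W[m][:,:2]; P=P[np.isfinite(P).all(1)]; print("rim"/' h.py; python3 - <<'E'
from h import *
b=dict(np.load("wb.npz")); W=world(b); px=b["pixels"].astype(int)
rect(b,.47,.245)
m=((px[...,0]-px[...,1]>-2)&(px.min(-1)>105)&(W[...,2]<.016)&(W[...,2]>.001)&(abs(W[...,0]-.47)<.065)&(abs(W[...,1]-.245)<.15))
m=cv2.morphologyEx(m.astype(np.uint8),cv2.MORPH_OPEN,np.ones((3,3)))
k,l,st,ce=cv2.connectedComponentsWithStats(m); i=1+st[1:,4].argmax(); P=W[l==i]; print(len(P),cv2.minAreaRect(P[:,:2].astype(np.float32)))
# inner wall/rim edge: bins along long axis
th=np.radians(6.5); 
for th_d in (4,5,6,7,8):
    th=np.radians(th_d); u=np.array([np.cos(th),np.sin(th)]); v=np.array([-u[1],u[0]])
    R=W[(W[...,2]>.009)&(W[...,2]<.016)&(abs(W[...,0]-.47)<.065)&(abs(W[...,1]-.245)<.15)][:,:2]
    a=R@u; q=R@v; print(th_d,"u",np.percentile(a,[1,99]).round(4),"v",np.percentile(q,[1,99]).round(4))
go(.47,.245,.1,96)
E
```

```text
rim 3106 ((0.47009772062301636, 0.24352052807807922), (0.08368952572345734, 0.26845046877861023), 6.587873935699463)
10775 ((0.47881704568862915, 0.2169184386730194), (0.0738014355301857, 0.20936211943626404), 6.645132541656494)
4 u [0.446  0.5326] v [0.0844 0.3424]
5 u [0.4516 0.5341] v [0.076  0.3336]
6 u [0.4569 0.5361] v [0.0676 0.3249]
7 u [0.4603 0.5392] v [0.0589 0.3161]
8 u [0.4618 0.5442] v [0.05   0.3074]
t25.8 pos [ 0.446  -0.2531  0.0963] yaw 96.0 w 61.1 grip 20.4 F [ 0.2  0.5 -1.7] | dp [492.9  75.6  -3.9] spin -0.0
```

Emit:
drive_tool:
  series:
    - {"gripper": 0.717,"dp": [15,3,0],"spin": 0}
    - {"gripper": 0.717,"dp": [55,11,0],"spin": 0}
    - {"gripper": 0.717,"dp": [110,22,0],"spin": 0}
    - {"gripper": 0.717,"dp": [168,34,0],"spin": 0}
    - {"gripper": 0.717,"dp": [226,46,0],"spin": 0}
    - {"gripper": 0.717,"dp": [284,58,0],"spin": 0}
    - {"gripper": 0.717,"dp": [330,67,0],"spin": 0}
    - {"gripper": 0.717,"dp": [348,70,0],"spin": 0}

```text
time: 26.8
position: [0.4784, 0.1031, 0.0949]
orientation: [[-0.107, 0.994, -0.001], [0.994, 0.107, 0.0], [0.0, -0.001, -1.0]]
wrist_force: [0.0, -0.4, -0.8]
gripper_width: 0.0612
grip_force: 20.4
```

Emit:
drive_tool:
  series:
    - {"gripper": 0.717,"dp": [0,0,0],"spin": 0}
    - {"gripper": 0.717,"dp": [0,0,0],"spin": 0}
    - {"gripper": 0.717,"dp": [0,0,0],"spin": 0}
    - {"gripper": 0.717,"dp": [0,0,0],"spin": 0}
    - {"gripper": 0.717,"dp": [0,0,0],"spin": 0}
    - {"gripper": 0.717,"dp": [0,0,0],"spin": 0}
    - {"gripper": 0.717,"dp": [0,0,0],"spin": 0}
    - {"gripper": 0.717,"dp": [0,0,0],"spin": 0}

```text
time: 27.8
position: [0.4794, 0.1004, 0.0958]
orientation: [[-0.104, 0.995, 0.0], [0.995, 0.104, -0.0], [-0.0, 0.0, -1.0]]
wrist_force: [-1.0, -0.1, -2.0]
gripper_width: 0.0613
grip_force: 20.4
```

```bash
cat >> h.py <<'E'
def tray(c,x,y,W_out,L_out=.258):
    W=world(c); P=W[np.isfinite(W[...,2])&(W[...,2]>.008)&(W[...,2]<.016)&(abs(W[...,0]-x)<.075)&(abs(W[...,1]-y)<.16)][:,:2]
    # fit rectangular-ring: distance of rim points to nearest of 4 rim centre-lines
    from scipy.optimize import least_squares
    a,b=W_out/2-.002,L_out/2-.002
    def f(p):
        t=p[2]; q=P-p[:2]; u=q@[np.cos(t),np.sin(t)]; v=q@[-np.sin(t),np.cos(t)]
        return np.minimum(abs(abs(u)-a),abs(abs(v)-b))
    best=min((least_squares(f,(x+dx,y+dy,np.radians(th)),loss="soft_l1",f_scale=.002,diff_step=1e-4,method="trf") for th in (4,7,10) for dx in (-.004,.004) for dy in (-.004,.004)),key=lambda r:r.cost)
    p=best.x; print("tray",len(P),p[:2].round(4),np.degrees(p[2]).round(2),"resid med",np.median(f(p)).round(4))
E
python3 - <<'E'
from h import *
b=dict(np.load("wb.npz")); tray(b,.47,.247,.078)
c=cam("wrist"); np.savez("wc.npz",**c); cv2.imwrite("pics/w6.png",c["pixels"]); tray(c,.47,.247,.078); tray(c,.62,.195,.064); tips(c); go(.47,.247,.1,96.6)
E
```

```text
tray 3277 [0.4733 0.2472] 6.62 resid med 0.0012
tray 2678 [0.4731 0.2471] 6.56 resid med 0.0011
tray 4547 [0.6207 0.2044] 3.45 resid med 0.0011
tip -1 3946 z-world [0.1373 0.14   0.148 ] y -0.0634 -0.0301
tip 1 3867 z-world [0.1374 0.1397 0.148 ] y 0.03 0.0623
t27.9 pos [0.4794 0.1004 0.0958] yaw 96.0 w 61.7 grip 20.4 F [-0.1 -0.4 -1.3] | dp [146.8   5.9  -4.2] spin -0.6
```

View pics/w6.png

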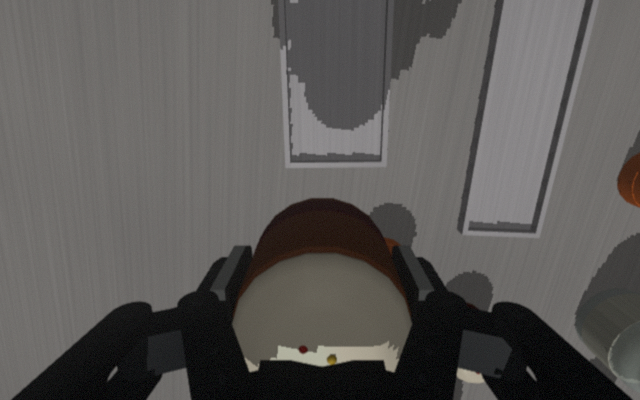

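Two independent fits agree on the wide tray: (0.473,0.247) at 6.6°. The picture shows the cake upright in the pads (325,270), with the wide tray at (335,160) and the narrow one at (500,230). I move over the far slot.

Emit:
drive_tool:
  series:
    - {"gripper": 0.717,"dp": [15,1,0],"spin": 0}
    - {"gripper": 0.717,"dp": [55,2,0],"spin": -0.3}
    - {"gripper": 0.717,"dp": [105,4,0],"spin": -0.6}
    - {"gripper": 0.717,"dp": [155,6,0],"spin": -0.6}
    - {"gripper": 0.717,"dp": [195,7.5,10],"spin": -0.6}
    - {"gripper": 0.717,"dp": [212,8.3,25],"spin": -0.6}
    - {"gripper": 0.717,"dp": [216.7,8.3,45],"spin": -0.6}
    - {"gripper": 0.717,"dp": [216.7,8.3,60],"spin": -0.6}

```text
time: 28.85
position: [0.4647, 0.316, 0.0339]
orientation: [[-0.114, 0.993, -0.001], [0.993, 0.114, -0.001], [-0.001, -0.001, -1.0]]
wrist_force: [0.3, -0.6, -0.5]
gripper_width: 0.0617
grip_force: 20.4
```

Emit:
drive_tool:
  series:
    - {"gripper": 0.717,"dp": [0,0,10],"spin": 0}
    - {"gripper": 0.717,"dp": [0,0,20],"spin": 0}
    - {"gripper": 0.717,"dp": [0,0,30],"spin": 0}
    - {"gripper": 0.717,"dp": [0,0,38],"spin": 0}
    - {"gripper": 0.717,"dp": [0,0,45],"spin": 0}
    - {"gripper": 0.717,"dp": [0,0,50],"spin": 0}
    - {"gripper": 0.717,"dp": [0,0,52],"spin": 0}
    - {"gripper": 0.717,"dp": [0,0,52],"spin": 0}

```text
time: 29.85
position: [0.4651, 0.3168, -0.0162]
orientation: [[-0.114, 0.993, -0.0], [0.993, 0.114, 0.0], [0.0, -0.0, -1.0]]
wrist_force: [0.1, 0.2, -1.7]
gripper_width: 0.0613
grip_force: 20.4
```

```bash
python3 -c "
from h import *
go(.4651,.3167,-.0195,96.6)"
```

```text
t29.9 pos [ 0.4651  0.3168 -0.0162] yaw 96.6 w 61.3 grip 20.4 F [ 0.1  0.2 -1.7] | dp [-0.1 -0.   3.3] spin -0.0
```

Emit:
drive_tool:
  series:
    - {"gripper": 0.717,"dp": [0,0,1],"spin": 0}
    - {"gripper": 0.717,"dp": [0,0,2],"spin": 0}
    - {"gripper": 0.717,"dp": [0,0,2.8],"spin": 0}
    - {"gripper": 0.717,"dp": [0,0,3.3],"spin": 0}
    - {"gripper": 0.717,"dp": [0,0,3.5],"spin": 0}
    - {"gripper": 0.717,"dp": [0,0,3.7],"spin": 0}
    - {"gripper": 0.717,"dp": [0,0,3.7],"spin": 0}
    - {"gripper": 0.717,"dp": [0,0,3.7],"spin": 0}

```text
time: 30.85
position: [0.4651, 0.3167, -0.0199]
orientation: [[-0.114, 0.993, -0.0], [0.993, 0.114, -0.0], [-0.0, -0.0, -1.0]]
wrist_force: [0.0, 0.1, -1.0]
gripper_width: 0.0615
grip_force: 20.4
```

Emit:
drive_tool:
  series:
    - {"gripper": 0.725,"dp": [0,0,0],"spin": 0}
    - {"gripper": 0.735,"dp": [0,0,0],"spin": 0}
    - {"gripper": 0.75,"dp": [0,0,0],"spin": 0}
    - {"gripper": 0.79,"dp": [0,0,0],"spin": 0}
    - {"gripper": 0.85,"dp": [0,0,0],"spin": 0}
    - {"gripper": 0.9,"dp": [0,0,-4],"spin": 0}
    - {"gripper": 0.9,"dp": [0,0,-20],"spin": 0}
    - {"gripper": 0.9,"dp": [0,0,-50],"spin": 0}

```text
time: 31.85
position: [0.4647, 0.3165, 0.0309]
orientation: [[-0.114, 0.993, -0.001], [0.993, 0.114, -0.001], [-0.0, -0.001, -1.0]]
wrist_force: [0.4, 0.6, 0.4]
gripper_width: 0.077
grip_force: 0.0
```

Emit:
drive_tool:
  series:
    - {"gripper": 0.9,"dp": [0,0,-30],"spin": 0}
    - {"gripper": 0.9,"dp": [-10,0,-60],"spin": 0}
    - {"gripper": 0.9,"dp": [-50,0,-68],"spin": 0}
    - {"gripper": 0.9,"dp": [-105,0,-68],"spin": 0}
    - {"gripper": 0.9,"dp": [-165,0,-68],"spin": 0}
    - {"gripper": 0.9,"dp": [-225,0,-68],"spin": 0}
    - {"gripper": 0.9,"dp": [-285,0,-68],"spin": 0}
    - {"gripper": 0.9,"dp": [-345,0,-68],"spin": 0}

```text
time: 32.85
position: [0.5046, -0.028, 0.0997]
orientation: [[-0.114, 0.993, 0.002], [0.993, 0.114, -0.0], [-0.0, 0.002, -1.0]]
wrist_force: [1.0, -0.2, 0.1]
gripper_width: 0.0769
grip_force: 0.0
```

```bash
python3 - <<'E'
from h import *
cakes(); go(.4425,-.1405,.095,96.6)
E
```

```text
top [407. 184.] 179 mid [ 0.6268 -0.2422] top [ 0.6278 -0.2426  0.0534] ext [0.04  0.039]
top [336. 187.] 144 mid [ 0.6238 -0.0208] top [ 0.6205 -0.0209  0.0537] ext [0.031 0.042]
top [374. 188.] 223 mid [ 0.6158 -0.1387] top [ 0.6131 -0.1391  0.0668] ext [0.036 0.053]
top [226. 239.] 292 mid [0.466  0.3127] top [0.4661 0.3121 0.0704] ext [0.054 0.048]
top [385. 245.] 69 mid [ 0.4425 -0.1643] top [ 0.4431 -0.1623  0.0656] ext [0.045 0.014]
top [336. 246.] 119 mid [ 0.4408 -0.0185] top [ 0.442  -0.0181  0.0545] ext [0.035 0.032]
top [207. 275.] 45 mid [0.3549 0.3748] top [0.3591 0.3717 0.0515] ext [0.039 0.047]
scene [274. 140.] 146 mid [ 0.6265 -0.2357] top [ 0.627  -0.2356  0.0511] ext [0.04  0.036]
scene [345. 145.] 72 mid [ 0.4409 -0.1186] top [ 0.4413 -0.1189  0.0618] ext [0.041 0.017]
scene [293. 160.] 281 mid [ 0.6078 -0.1323] top [ 0.6064 -0.133   0.0642] ext [0.053 0.048]
scene [359. 171.] 167 mid [ 0.4434 -0.0173] top [ 0.4442 -0.0164  0.0513] ext [0.04 0.04]
scene [306. 193.] 184 mid [ 0.6173 -0.0139] top [ 0.6184 -0.0147  0.0516] ext [0.043 0.038]
scene [412. 263.] 391 mid [0.4652 0.3178] top [0.4653 0.318  0.0683] ext [0.051 0.051]
scene [463. 261.] 107 mid [0.335  0.3732] top [0.3362 0.364  0.0496] ext [0.069 0.045]
t33.0 pos [ 0.5049 -0.0306  0.0995] yaw 96.3 w 76.8 grip 0.0 F [-0.1 -0.  -0.7] | dp [-102.4  -74.     4.5] spin -0.3
```

Emit:
drive_tool:
  series:
    - {"gripper": 0.9,"dp": [-15,-10,0],"spin": 0}
    - {"gripper": 0.9,"dp": [-45,-32,0],"spin": 0}
    - {"gripper": 0.9,"dp": [-75,-54,0],"spin": 0}
    - {"gripper": 0.9,"dp": [-95,-69,0],"spin": 0}
    - {"gripper": 0.9,"dp": [-102,-74,2],"spin": 0}
    - {"gripper": 0.9,"dp": [-102,-74,4.5],"spin": 0}
    - {"gripper": 0.9,"dp": [-102,-74,4.5],"spin": 0}
    - {"gripper": 0.9,"dp": [-102,-74,4.5],"spin": 0}

```text
time: 33.95
position: [0.443, -0.1352, 0.0935]
orientation: [[-0.115, 0.993, -0.0], [0.993, 0.115, 0.0], [0.0, -0.0, -1.0]]
wrist_force: [0.7, -1.0, -0.3]
gripper_width: 0.0769
grip_force: 0.0
```

```bash
cat >> h.py <<'E'
def wcake(x,y,large,zt):
    c=cam("wrist"); W=world(c); r=.031 if large else .024; zl=.052 if large else .042
    px=c["pixels"]; m=(px.min(-1)>60)&(W[...,2]>zl)&(W[...,2]<.09)&(abs(W[...,0]-x)<.045)&(abs(W[...,1]-y)<.045)
    P=W[m]; e=np.percentile(P,[1,99],axis=0); print("cake",len(P),e.mean(0)[:2].round(4),(e[1]-e[0])[:2].round(3),"zmax",e[1,2].round(3))
    x,y=e.mean(0)[:2]; go(x,y,zt,96.6 if large else 93.5)
E
python3 - <<'E'
from h import *
wcake(.4425,-.1405,True,-.024)
E
```

```text
cake 5928 [ 0.4419 -0.1419] [0.055 0.054] zmax 0.068
t34.0 pos [ 0.4429 -0.1353  0.0936] yaw 96.6 w 76.9 grip 0.0 F [ 0.  -0.8 -0.6] | dp [ -6.5  -1.8 117.6] spin 0.0
```

Emit:
drive_tool:
  series:
    - {"gripper": 0.9,"dp": [-4,-1,8],"spin": 0}
    - {"gripper": 0.9,"dp": [-6.5,-1.5,30],"spin": 0}
    - {"gripper": 0.9,"dp": [-6.5,-1.5,60],"spin": 0}
    - {"gripper": 0.9,"dp": [-6.5,-1.5,88],"spin": 0}
    - {"gripper": 0.9,"dp": [-6.5,-1.5,107],"spin": 0}
    - {"gripper": 0.9,"dp": [-6.5,-1.5,115],"spin": 0}
    - {"gripper": 0.88,"dp": [-6.5,-1.5,117.6],"spin": 0}
    - {"gripper": 0.83,"dp": [-6.5,-1.5,117.6],"spin": 0}

```text
time: 35.0
position: [0.4422, -0.1426, -0.0235]
orientation: [[-0.114, 0.993, 0.001], [0.993, 0.114, -0.0], [-0.0, 0.001, -1.0]]
wrist_force: [-0.1, -0.1, -0.1]
gripper_width: 0.0707
grip_force: 0.0
```

Emit:
drive_tool:
  series:
    - {"gripper": 0.79,"dp": [0,0,0],"spin": 0}
    - {"gripper": 0.76,"dp": [0,0,0],"spin": 0}
    - {"gripper": 0.745,"dp": [0,0,0],"spin": 0}
    - {"gripper": 0.735,"dp": [0,0,0],"spin": 0}
    - {"gripper": 0.727,"dp": [0,0,0],"spin": 0}
    - {"gripper": 0.72,"dp": [0,0,0],"spin": 0}
    - {"gripper": 0.717,"dp": [0,0,0],"spin": 0}
    - {"gripper": 0.717,"dp": [0,0,0],"spin": 0}

```text
time: 36.0
position: [0.4421, -0.1425, -0.0238]
orientation: [[-0.114, 0.993, 0.0], [0.993, 0.114, -0.0], [-0.0, 0.0, -1.0]]
wrist_force: [-1.4, 1.6, 4.8]
gripper_width: 0.0615
grip_force: 20.0
```

Emit:
drive_tool:
  series:
    - {"gripper": 0.717,"dp": [0,0,0],"spin": 0}
    - {"gripper": 0.717,"dp": [0,0,-5],"spin": 0}
    - {"gripper": 0.717,"dp": [0,0,-20],"spin": 0}
    - {"gripper": 0.717,"dp": [0,0,-45],"spin": 0}
    - {"gripper": 0.717,"dp": [0,0,-75],"spin": 0}
    - {"gripper": 0.717,"dp": [0,0,-100],"spin": 0}
    - {"gripper": 0.717,"dp": [0,0,-115],"spin": 0}
    - {"gripper": 0.717,"dp": [0,0,-119],"spin": 0}

```text
time: 37.0
position: [0.4422, -0.1425, 0.0959]
orientation: [[-0.114, 0.993, 0.001], [0.993, 0.114, -0.0], [-0.001, 0.001, -1.0]]
wrist_force: [-0.1, -0.1, -1.5]
gripper_width: 0.0616
grip_force: 20.5
```

```bash
python3 -c "
from h import *
go(.4732,.2472,-.02,96.6)"
```

```text
t37.0 pos [ 0.4422 -0.1425  0.0959] yaw 96.6 w 61.6 grip 20.5 F [-0.1 -0.1 -1.5] | dp [383.7  75.2 115.8] spin -0.0
```

Emit:
drive_tool:
  series:
    - {"gripper": 0.717,"dp": [20,4,0],"spin": 0}
    - {"gripper": 0.717,"dp": [75,15,0],"spin": 0}
    - {"gripper": 0.717,"dp": [135,26.5,0],"spin": 0}
    - {"gripper": 0.717,"dp": [195,38,0],"spin": 0}
    - {"gripper": 0.717,"dp": [255,50,0],"spin": 0}
    - {"gripper": 0.717,"dp": [315,61.7,0],"spin": 0}
    - {"gripper": 0.717,"dp": [365,71.5,0],"spin": 0}
    - {"gripper": 0.717,"dp": [383.7,75.2,0],"spin": 0}

```text
time: 38.0
position: [0.4721, 0.2496, 0.0938]
orientation: [[-0.117, 0.993, -0.002], [0.993, 0.117, -0.001], [-0.0, -0.002, -1.0]]
wrist_force: [0.5, -1.5, -1.4]
gripper_width: 0.0617
grip_force: 20.4
```

Emit:
drive_tool:
  series:
    - {"gripper": 0.717,"dp": [0,0,5],"spin": 0}
    - {"gripper": 0.717,"dp": [0,0,25],"spin": 0}
    - {"gripper": 0.717,"dp": [0,0,50],"spin": 0}
    - {"gripper": 0.717,"dp": [0,0,75],"spin": 0}
    - {"gripper": 0.717,"dp": [0,0,95],"spin": 0}
    - {"gripper": 0.717,"dp": [0,0,107],"spin": 0}
    - {"gripper": 0.717,"dp": [0,0,112],"spin": 0}
    - {"gripper": 0.717,"dp": [0,0,112],"spin": 0}

```text
time: 39.0
position: [0.473, 0.2474, -0.0168]
orientation: [[-0.114, 0.993, 0.0], [0.993, 0.114, 0.0], [0.0, 0.0, -1.0]]
wrist_force: [0.0, -0.0, -1.0]
gripper_width: 0.0614
grip_force: 20.4
```

```bash
python3 -c "
from h import *
go(.4732,.2472,-.0198,96.6)"
```

```text
t39.0 pos [ 0.473   0.2474 -0.0168] yaw 96.6 w 61.4 grip 20.4 F [ 0. -0. -1.] | dp [-0.2  0.2  3. ] spin -0.0
```

Emit:
drive_tool:
  series:
    - {"gripper": 0.717,"dp": [0,0,1],"spin": 0}
    - {"gripper": 0.717,"dp": [0,0,2],"spin": 0}
    - {"gripper": 0.717,"dp": [0,0,2.7],"spin": 0}
    - {"gripper": 0.717,"dp": [0,0,3.1],"spin": 0}
    - {"gripper": 0.717,"dp": [0,0,3.2],"spin": 0}
    - {"gripper": 0.717,"dp": [0,0,3.2],"spin": 0}
    - {"gripper": 0.725,"dp": [0,0,3.2],"spin": 0}
    - {"gripper": 0.735,"dp": [0,0,3.2],"spin": 0}

```text
time: 40.0
position: [0.4729, 0.2474, -0.0202]
orientation: [[-0.114, 0.993, 0.0], [0.993, 0.114, 0.0], [0.0, 0.0, -1.0]]
wrist_force: [-0.0, -0.6, 0.6]
gripper_width: 0.0625
grip_force: 0.0
```

Emit:
drive_tool:
  series:
    - {"gripper": 0.76,"dp": [0,0,0],"spin": 0}
    - {"gripper": 0.8,"dp": [0,0,0],"spin": 0}
    - {"gripper": 0.85,"dp": [0,0,0],"spin": 0}
    - {"gripper": 0.9,"dp": [0,0,-4],"spin": 0}
    - {"gripper": 0.9,"dp": [0,0,-20],"spin": 0}
    - {"gripper": 0.9,"dp": [0,0,-55],"spin": 0}
    - {"gripper": 0.9,"dp": [0,0,-95],"spin": 0}
    - {"gripper": 0.9,"dp": [0,0,-118],"spin": 0}

```text
time: 41.0
position: [0.4734, 0.2477, 0.1014]
orientation: [[-0.114, 0.993, 0.003], [0.993, 0.114, 0.001], [0.001, 0.003, -1.0]]
wrist_force: [1.0, 0.4, -1.8]
gripper_width: 0.0772
grip_force: 0.0
```

Emit:
drive_tool:
  series:
    - {"gripper": 0.9,"dp": [-25,6,0],"spin": 0}
    - {"gripper": 0.9,"dp": [-80,18,0],"spin": 0}
    - {"gripper": 0.9,"dp": [-138,31,0],"spin": 0}
    - {"gripper": 0.9,"dp": [-196,44,0],"spin": 0}
    - {"gripper": 0.9,"dp": [-254,57,0],"spin": 0}
    - {"gripper": 0.9,"dp": [-312,70,0],"spin": 0}
    - {"gripper": 0.9,"dp": [-365,82,0],"spin": 0}
    - {"gripper": 0.9,"dp": [-392,89,0],"spin": 0}

```text
time: 42.0
position: [0.6066, -0.1343, 0.0989]
orientation: [[-0.113, 0.994, 0.001], [0.994, 0.113, -0.0], [-0.0, 0.001, -1.0]]
wrist_force: [0.3, 0.9, -0.2]
gripper_width: 0.0768
grip_force: 0.0
```

Emit:
drive_tool:
  series:
    - {"gripper": 0.9,"dp": [-3,0,0],"spin": 0}
    - {"gripper": 0.9,"dp": [-3,0,0],"spin": 0}
    - {"gripper": 0.9,"dp": [-3,0,0],"spin": 0}
    - {"gripper": 0.9,"dp": [-3,0,0],"spin": 0}
    - {"gripper": 0.9,"dp": [-3,0,0],"spin": 0}
    - {"gripper": 0.9,"dp": [-3,0,0],"spin": 0}
    - {"gripper": 0.9,"dp": [-3,0,0],"spin": 0}
    - {"gripper": 0.9,"dp": [-3,0,0],"spin": 0}

```text
time: 43.0
position: [0.6064, -0.1349, 0.0978]
orientation: [[-0.114, 0.993, -0.0], [0.993, 0.114, 0.0], [0.0, -0.0, -1.0]]
wrist_force: [0.3, -0.4, -0.1]
gripper_width: 0.0769
grip_force: 0.0
```

```bash
python3 - <<'E'
from h import *
wcake(.6072,-.1355,True,-.024)
E
```

```text
cake 5808 [ 0.6076 -0.1374] [0.055 0.055] zmax 0.068
t43.0 pos [ 0.6063 -0.1349  0.0978] yaw 96.6 w 76.7 grip 0.0 F [ 0.5 -0.9  0.9] | dp [ -2.7   1.  121.8] spin -0.0
```

Emit:
drive_tool:
  series:
    - {"gripper": 0.9,"dp": [-2,1,8],"spin": 0}
    - {"gripper": 0.9,"dp": [-2.7,1,30],"spin": 0}
    - {"gripper": 0.9,"dp": [-2.7,1,60],"spin": 0}
    - {"gripper": 0.9,"dp": [-2.7,1,90],"spin": 0}
    - {"gripper": 0.9,"dp": [-2.7,1,110],"spin": 0}
    - {"gripper": 0.9,"dp": [-2.7,1,119],"spin": 0}
    - {"gripper": 0.88,"dp": [-2.7,1,121.8],"spin": 0}
    - {"gripper": 0.83,"dp": [-2.7,1,121.8],"spin": 0}

```text
time: 44.05
position: [0.6081, -0.1376, -0.0233]
orientation: [[-0.114, 0.993, 0.001], [0.993, 0.114, -0.0], [-0.0, 0.001, -1.0]]
wrist_force: [0.3, -0.7, 0.2]
gripper_width: 0.071
grip_force: 0.0
```

Emit:
drive_tool:
  series:
    - {"gripper": 0.79,"dp": [0,0,0],"spin": 0}
    - {"gripper": 0.76,"dp": [0,0,0],"spin": 0}
    - {"gripper": 0.745,"dp": [0,0,0],"spin": 0}
    - {"gripper": 0.735,"dp": [0,0,0],"spin": 0}
    - {"gripper": 0.727,"dp": [0,0,0],"spin": 0}
    - {"gripper": 0.72,"dp": [0,0,0],"spin": 0}
    - {"gripper": 0.717,"dp": [0,0,0],"spin": 0}
    - {"gripper": 0.717,"dp": [0,0,0],"spin": 0}

```text
time: 45.05
position: [0.6078, -0.1374, -0.0238]
orientation: [[-0.114, 0.993, 0.0], [0.993, 0.114, 0.0], [-0.0, 0.0, -1.0]]
wrist_force: [-0.7, 0.0, 4.5]
gripper_width: 0.0614
grip_force: 20.1
```

Emit:
drive_tool:
  series:
    - {"gripper": 0.717,"dp": [0,0,0],"spin": 0}
    - {"gripper": 0.717,"dp": [0,0,-5],"spin": 0}
    - {"gripper": 0.717,"dp": [0,0,-20],"spin": 0}
    - {"gripper": 0.717,"dp": [0,0,-45],"spin": 0}
    - {"gripper": 0.717,"dp": [0,0,-75],"spin": 0}
    - {"gripper": 0.717,"dp": [0,0,-100],"spin": 0}
    - {"gripper": 0.717,"dp": [0,0,-115],"spin": 0}
    - {"gripper": 0.717,"dp": [0,0,-119],"spin": 0}

```text
time: 46.05
position: [0.6079, -0.1375, 0.096]
orientation: [[-0.114, 0.993, 0.001], [0.993, 0.114, -0.0], [-0.0, 0.001, -1.0]]
wrist_force: [-0.8, 0.8, -2.3]
gripper_width: 0.0619
grip_force: 20.5
```

```bash
python3 -c "
from h import *
go(.4813,.1777,-.02,96.6)"
```

```text
t46.0 pos [ 0.6079 -0.1375  0.096 ] yaw 96.6 w 61.9 grip 20.5 F [-0.8  0.8 -2.3] | dp [327.7 -89.8 115.8] spin -0.0
```

Emit:
drive_tool:
  series:
    - {"gripper": 0.717,"dp": [15,-4,0],"spin": 0}
    - {"gripper": 0.717,"dp": [58,-16,0],"spin": 0}
    - {"gripper": 0.717,"dp": [110,-30,0],"spin": 0}
    - {"gripper": 0.717,"dp": [165,-45,0],"spin": 0}
    - {"gripper": 0.717,"dp": [220,-60,0],"spin": 0}
    - {"gripper": 0.717,"dp": [275,-75.4,0],"spin": 0}
    - {"gripper": 0.717,"dp": [315,-86.3,0],"spin": 0}
    - {"gripper": 0.717,"dp": [327.7,-89.8,0],"spin": 0}

```text
time: 47.05
position: [0.4791, 0.1799, 0.094]
orientation: [[-0.117, 0.993, -0.001], [0.993, 0.117, -0.0], [0.0, -0.001, -1.0]]
wrist_force: [0.8, -0.6, -1.9]
gripper_width: 0.0617
grip_force: 20.5
```

Emit:
drive_tool:
  series:
    - {"gripper": 0.717,"dp": [0,0,5],"spin": 0}
    - {"gripper": 0.717,"dp": [0,0,25],"spin": 0}
    - {"gripper": 0.717,"dp": [0,0,50],"spin": 0}
    - {"gripper": 0.717,"dp": [0,0,75],"spin": 0}
    - {"gripper": 0.717,"dp": [0,0,95],"spin": 0}
    - {"gripper": 0.717,"dp": [0,0,107],"spin": 0}
    - {"gripper": 0.717,"dp": [0,0,112],"spin": 0}
    - {"gripper": 0.717,"dp": [0,0,112],"spin": 0}

```text
time: 48.05
position: [0.4812, 0.1778, -0.0168]
orientation: [[-0.114, 0.993, 0.0], [0.993, 0.114, 0.0], [0.0, 0.0, -1.0]]
wrist_force: [-0.6, -0.9, -1.2]
gripper_width: 0.0614
grip_force: 20.5
```

```bash
python3 -c "
from h import *
go(.4813,.1777,-.0198,96.6)"
```

```text
t48.0 pos [ 0.4812  0.1778 -0.0168] yaw 96.6 w 61.4 grip 20.5 F [-0.6 -0.9 -1.2] | dp [-0.1  0.1  3. ] spin -0.0
```

Emit:
drive_tool:
  series:
    - {"gripper": 0.717,"dp": [0,0,1],"spin": 0}
    - {"gripper": 0.717,"dp": [0,0,2],"spin": 0}
    - {"gripper": 0.717,"dp": [0,0,2.7],"spin": 0}
    - {"gripper": 0.717,"dp": [0,0,3.1],"spin": 0}
    - {"gripper": 0.717,"dp": [0,0,3.2],"spin": 0}
    - {"gripper": 0.717,"dp": [0,0,3.2],"spin": 0}
    - {"gripper": 0.725,"dp": [0,0,3.2],"spin": 0}
    - {"gripper": 0.735,"dp": [0,0,3.2],"spin": 0}

```text
time: 49.05
position: [0.4811, 0.1779, -0.0202]
orientation: [[-0.114, 0.993, 0.0], [0.993, 0.114, 0.0], [0.0, 0.0, -1.0]]
wrist_force: [0.2, 0.0, 0.6]
gripper_width: 0.0628
grip_force: 0.0
```

Emit:
drive_tool:
  series:
    - {"gripper": 0.76,"dp": [0,0,0],"spin": 0}
    - {"gripper": 0.8,"dp": [0,0,0],"spin": 0}
    - {"gripper": 0.85,"dp": [0,0,0],"spin": 0}
    - {"gripper": 0.9,"dp": [0,0,-4],"spin": 0}
    - {"gripper": 0.9,"dp": [0,0,-20],"spin": 0}
    - {"gripper": 0.9,"dp": [0,0,-55],"spin": 0}
    - {"gripper": 0.9,"dp": [0,0,-95],"spin": 0}
    - {"gripper": 0.9,"dp": [0,0,-115],"spin": 0}

```text
time: 50.05
position: [0.4818, 0.1781, 0.0981]
orientation: [[-0.114, 0.993, 0.003], [0.993, 0.114, 0.001], [0.001, 0.003, -1.0]]
wrist_force: [0.4, -0.8, -0.6]
gripper_width: 0.0769
grip_force: 0.0
```

Emit:
drive_tool:
  series:
    - {"gripper": 0.8,"dp": [-15,-5,0],"spin": 0}
    - {"gripper": 0.75,"dp": [-55,-17,0],"spin": 1}
    - {"gripper": 0.75,"dp": [-100,-31,0],"spin": 2}
    - {"gripper": 0.75,"dp": [-145,-45,0],"spin": 3}
    - {"gripper": 0.75,"dp": [-178,-55,0],"spin": 3.1}
    - {"gripper": 0.75,"dp": [-190,-59,5],"spin": 3.1}
    - {"gripper": 0.75,"dp": [-190,-59,10],"spin": 3.1}
    - {"gripper": 0.75,"dp": [-190,-59,10],"spin": 3.1}

```text
time: 51.05
position: [0.4438, -0.0169, 0.0838]
orientation: [[-0.061, 0.998, -0.001], [0.998, 0.061, 0.0], [0.0, -0.001, -1.0]]
wrist_force: [-0.4, 0.2, 0.4]
gripper_width: 0.0641
grip_force: 0.0
```

Emit:
drive_tool:
  series:
    - {"gripper": 0.75,"dp": [0,0,0],"spin": 0}
    - {"gripper": 0.75,"dp": [0,0,0],"spin": 0}
    - {"gripper": 0.75,"dp": [0,0,0],"spin": 0}
    - {"gripper": 0.75,"dp": [0,0,0],"spin": 0}
    - {"gripper": 0.75,"dp": [0,0,0],"spin": 0}
    - {"gripper": 0.75,"dp": [0,0,0],"spin": 0}
    - {"gripper": 0.75,"dp": [0,0,0],"spin": 0}
    - {"gripper": 0.75,"dp": [0,0,0],"spin": 0}

```text
time: 52.05
position: [0.4441, -0.0177, 0.0848]
orientation: [[-0.06, 0.998, 0.0], [0.998, 0.06, 0.0], [0.0, 0.0, -1.0]]
wrist_force: [-0.2, 0.4, -0.0]
gripper_width: 0.0641
grip_force: 0.0
```

```bash
python3 - <<'E'
from h import *
wcake(.444,-.019,False,-.026)
cakes(("scene",))
E
```

```text
cake 3431 [ 0.4436 -0.021 ] [0.042 0.042] zmax 0.055
t52.1 pos [ 0.4441 -0.0177  0.0848] yaw 93.5 w 63.7 grip 0.0 F [-0.1  0.5 -0. ] | dp [ -3.2  -0.7 110.8] spin -0.0
scene [274. 140.] 150 mid [ 0.6263 -0.2359] top [ 0.6276 -0.2352  0.0508] ext [0.041 0.038]
scene [359. 171.] 167 mid [ 0.4435 -0.0166] top [ 0.4446 -0.0169  0.0524] ext [0.04  0.039]
scene [306. 193.] 186 mid [ 0.6173 -0.0141] top [ 0.6181 -0.0149  0.0508] ext [0.041 0.039]
scene [381. 225.] 345 mid [0.4809 0.1811] top [0.4806 0.1821 0.0682] ext [0.052 0.051]
scene [397. 244.] 365 mid [0.4733 0.2507] top [0.473  0.2508 0.0688] ext [0.051 0.051]
scene [412. 263.] 389 mid [0.4648 0.3174] top [0.4648 0.3174 0.0686] ext [0.05  0.052]
scene [463. 261.] 110 mid [0.3355 0.373 ] top [0.3362 0.3639 0.0493] ext [0.069 0.044]
```

Emit:
drive_tool:
  series:
    - {"gripper": 0.75,"dp": [-2,-0.5,8],"spin": 0}
    - {"gripper": 0.75,"dp": [-3.2,-0.7,30],"spin": 0}
    - {"gripper": 0.75,"dp": [-3.2,-0.7,57],"spin": 0}
    - {"gripper": 0.75,"dp": [-3.2,-0.7,83],"spin": 0}
    - {"gripper": 0.75,"dp": [-3.2,-0.7,101],"spin": 0}
    - {"gripper": 0.75,"dp": [-3.2,-0.7,108.5],"spin": 0}
    - {"gripper": 0.7,"dp": [-3.2,-0.7,110.8],"spin": 0}
    - {"gripper": 0.66,"dp": [-3.2,-0.7,110.8],"spin": 0}

```text
time: 53.15
position: [0.444, -0.0209, -0.0254]
orientation: [[-0.06, 0.998, 0.001], [0.998, 0.06, -0.0], [-0.0, 0.001, -1.0]]
wrist_force: [-0.2, 0.2, -0.5]
gripper_width: 0.0566
grip_force: 0.0
```

Emit:
drive_tool:
  series:
    - {"gripper": 0.62,"dp": [0,0,0],"spin": 0}
    - {"gripper": 0.595,"dp": [0,0,0],"spin": 0}
    - {"gripper": 0.58,"dp": [0,0,0],"spin": 0}
    - {"gripper": 0.57,"dp": [0,0,0],"spin": 0}
    - {"gripper": 0.562,"dp": [0,0,0],"spin": 0}
    - {"gripper": 0.556,"dp": [0,0,0],"spin": 0}
    - {"gripper": 0.553,"dp": [0,0,0],"spin": 0}
    - {"gripper": 0.553,"dp": [0,0,0],"spin": 0}

```text
time: 54.15
position: [0.4437, -0.0209, -0.0258]
orientation: [[-0.06, 0.998, 0.0], [0.998, 0.06, -0.0], [-0.0, 0.0, -1.0]]
wrist_force: [0.3, -0.0, 5.0]
gripper_width: 0.0475
grip_force: 17.1
```

Emit:
drive_tool:
  series:
    - {"gripper": 0.552,"dp": [0,0,0],"spin": 0}
    - {"gripper": 0.552,"dp": [0,0,-5],"spin": 0}
    - {"gripper": 0.552,"dp": [0,0,-20],"spin": 0}
    - {"gripper": 0.552,"dp": [0,0,-45],"spin": 0}
    - {"gripper": 0.552,"dp": [0,0,-75],"spin": 0}
    - {"gripper": 0.552,"dp": [0,0,-100],"spin": 0}
    - {"gripper": 0.552,"dp": [0,0,-117],"spin": 0}
    - {"gripper": 0.552,"dp": [0,0,-121],"spin": 0}

```text
time: 55.15
position: [0.4439, -0.0209, 0.0961]
orientation: [[-0.06, 0.998, 0.001], [0.998, 0.06, -0.0], [-0.0, 0.001, -1.0]]
wrist_force: [0.2, 0.6, -0.1]
gripper_width: 0.0475
grip_force: 19.3
```

Emit:
drive_tool:
  series:
    - {"gripper": 0.552,"dp": [5,13,0],"spin": 0}
    - {"gripper": 0.552,"dp": [18,48,0],"spin": 0}
    - {"gripper": 0.552,"dp": [36,96,0],"spin": 0}
    - {"gripper": 0.552,"dp": [54,144,0],"spin": 0}
    - {"gripper": 0.552,"dp": [66,175,0],"spin": 0}
    - {"gripper": 0.552,"dp": [70,186,0],"spin": 0}
    - {"gripper": 0.552,"dp": [70,186,0],"spin": 0}
    - {"gripper": 0.552,"dp": [70,186,0],"spin": 0}

```text
time: 56.15
position: [0.6243, 0.0599, 0.0948]
orientation: [[-0.06, 0.998, -0.0], [0.998, 0.06, -0.0], [-0.0, -0.0, -1.0]]
wrist_force: [0.2, -0.1, -0.6]
gripper_width: 0.0477
grip_force: 19.4
```

```bash
python3 - <<'E'
from h import *
c=cam("wrist"); tray(c,.62,.2,.064); go(.6207,.2044,-.022,93.5)
E
```

```text
tray 2792 [0.6214 0.2033] 3.45 resid med 0.0012
t56.2 pos [0.6243 0.0598 0.0951] yaw 93.4 w 47.4 grip 19.4 F [ 0.5  0.6 -0.9] | dp [144.6   5.1 117. ] spin -0.1
```

Emit:
drive_tool:
  series:
    - {"gripper": 0.552,"dp": [12,0.3,0],"spin": 0}
    - {"gripper": 0.552,"dp": [50,1.3,0],"spin": 0}
    - {"gripper": 0.552,"dp": [100,2.6,0],"spin": 0}
    - {"gripper": 0.552,"dp": [150,3.9,0],"spin": 0}
    - {"gripper": 0.552,"dp": [190,5,0],"spin": 0}
    - {"gripper": 0.552,"dp": [206,5.4,10],"spin": 0}
    - {"gripper": 0.552,"dp": [209,5.4,30],"spin": 0}
    - {"gripper": 0.552,"dp": [209,5.4,50],"spin": 0}

```text
time: 57.2
position: [0.6174, 0.2682, 0.043]
orientation: [[-0.06, 0.998, -0.001], [0.998, 0.06, -0.001], [-0.001, -0.001, -1.0]]
wrist_force: [-0.2, 0.5, -0.9]
gripper_width: 0.0477
grip_force: 19.4
```

Emit:
drive_tool:
  series:
    - {"gripper": 0.552,"dp": [0,0,15],"spin": 0}
    - {"gripper": 0.552,"dp": [0,0,30],"spin": 0}
    - {"gripper": 0.552,"dp": [0,0,43],"spin": 0}
    - {"gripper": 0.552,"dp": [0,0,54],"spin": 0}
    - {"gripper": 0.552,"dp": [0,0,61],"spin": 0}
    - {"gripper": 0.552,"dp": [0,0,64],"spin": 0}
    - {"gripper": 0.552,"dp": [0,0,64],"spin": 0}
    - {"gripper": 0.552,"dp": [0,0,64],"spin": 0}

```text
time: 58.2
position: [0.618, 0.2693, -0.0185]
orientation: [[-0.061, 0.998, 0.001], [0.998, 0.061, 0.0], [0.0, 0.001, -1.0]]
wrist_force: [-0.4, -0.2, -0.9]
gripper_width: 0.0473
grip_force: 19.4
```

```bash
python3 -c "
from h import *
go(.6171,.2689,-.0218,93.5)"
```

```text
t58.2 pos [ 0.618   0.2693 -0.0185] yaw 93.5 w 47.3 grip 19.4 F [-0.4 -0.2 -0.9] | dp [-0.3 -0.9  3.3] spin -0.0
```

Emit:
drive_tool:
  series:
    - {"gripper": 0.552,"dp": [0,-0.5,1],"spin": 0}
    - {"gripper": 0.552,"dp": [0,-0.5,2],"spin": 0}
    - {"gripper": 0.552,"dp": [0,-0.5,2.8],"spin": 0}
    - {"gripper": 0.552,"dp": [0,-0.5,3.3],"spin": 0}
    - {"gripper": 0.552,"dp": [0,-0.5,3.5],"spin": 0}
    - {"gripper": 0.552,"dp": [0,-0.5,3.5],"spin": 0}
    - {"gripper": 0.56,"dp": [0,-0.5,3.5],"spin": 0}
    - {"gripper": 0.57,"dp": [0,-0.5,3.5],"spin": 0}

```text
time: 59.2
position: [0.6174, 0.2692, -0.0224]
orientation: [[-0.061, 0.998, 0.0], [0.998, 0.061, 0.0], [0.0, 0.0, -1.0]]
wrist_force: [0.0, -0.4, -0.2]
gripper_width: 0.0485
grip_force: 0.0
```

Emit:
drive_tool:
  series:
    - {"gripper": 0.59,"dp": [0,0,0],"spin": 0}
    - {"gripper": 0.64,"dp": [0,0,0],"spin": 0}
    - {"gripper": 0.7,"dp": [0,0,0],"spin": 0}
    - {"gripper": 0.75,"dp": [0,0,-4],"spin": 0}
    - {"gripper": 0.75,"dp": [0,0,-20],"spin": 0}
    - {"gripper": 0.75,"dp": [0,0,-55],"spin": 0}
    - {"gripper": 0.75,"dp": [0,0,-92],"spin": 0}
    - {"gripper": 0.75,"dp": [0,0,-108],"spin": 0}

```text
time: 60.2
position: [0.6182, 0.2695, 0.0891]
orientation: [[-0.06, 0.998, 0.004], [0.998, 0.06, 0.001], [0.001, 0.004, -1.0]]
wrist_force: [0.3, 0.3, 0.6]
gripper_width: 0.0643
grip_force: 0.0
```

Emit:
drive_tool:
  series:
    - {"gripper": 0.75,"dp": [-15,-1,0],"spin": 0}
    - {"gripper": 0.75,"dp": [-55,-3,0],"spin": 0}
    - {"gripper": 0.75,"dp": [-105,-6,0],"spin": 0}
    - {"gripper": 0.75,"dp": [-160,-9,0],"spin": 0}
    - {"gripper": 0.75,"dp": [-215,-13,0],"spin": 0}
    - {"gripper": 0.75,"dp": [-260,-15,0],"spin": 0}
    - {"gripper": 0.75,"dp": [-282,-17,0],"spin": 0}
    - {"gripper": 0.75,"dp": [-288,-17,0],"spin": 0}

```text
time: 61.2
position: [0.6171, -0.0205, 0.0844]
orientation: [[-0.059, 0.998, -0.001], [0.998, 0.059, 0.0], [0.0, -0.001, -1.0]]
wrist_force: [1.1, 0.7, 0.1]
gripper_width: 0.0641
grip_force: 0.0
```

Emit:
drive_tool:
  series:
    - {"gripper": 0.75,"dp": [0,0,0],"spin": 0}
    - {"gripper": 0.75,"dp": [0,0,0],"spin": 0}
    - {"gripper": 0.75,"dp": [0,0,0],"spin": 0}
    - {"gripper": 0.75,"dp": [0,0,0],"spin": 0}
    - {"gripper": 0.75,"dp": [0,0,0],"spin": 0}
    - {"gripper": 0.75,"dp": [0,0,0],"spin": 0}
    - {"gripper": 0.75,"dp": [0,0,0],"spin": 0}
    - {"gripper": 0.75,"dp": [0,0,0],"spin": 0}

```text
time: 62.2
position: [0.6177, -0.0194, 0.0855]
orientation: [[-0.06, 0.998, 0.0], [0.998, 0.06, 0.0], [0.0, 0.0, -1.0]]
wrist_force: [0.1, -0.5, -0.2]
gripper_width: 0.064
grip_force: 0.0
```

```bash
python3 - <<'E'
from h import *
wcake(.618,-.019,False,-.026)
cakes(("scene",))
E
```

```text
cake 2245 [0.6447 0.0122] [0.036 0.027] zmax 0.055
t62.2 pos [ 0.6177 -0.0194  0.0855] yaw 93.5 w 64.3 grip 0.0 F [ 0.2 -0.3  0.3] | dp [ 29.9  28.8 111.5] spin -0.0
scene [274. 140.] 151 mid [ 0.6265 -0.2361] top [ 0.6266 -0.2358  0.0509] ext [0.041 0.039]
scene [302. 207.] 192 mid [0.648  0.0246] top [0.6478 0.0235 0.0514] ext [0.041 0.037]
scene [381. 225.] 352 mid [0.4813 0.1815] top [0.4803 0.1806 0.0685] ext [0.053 0.051]
scene [397. 244.] 369 mid [0.4734 0.2511] top [0.4721 0.2515 0.0688] ext [0.051 0.052]
scene [412. 263.] 394 mid [0.4654 0.3171] top [0.4652 0.3172 0.0682] ext [0.051 0.053]
scene [463. 261.] 100 mid [0.3357 0.3731] top [0.3366 0.3637 0.0485] ext [0.069 0.046]
scene [352. 274.] 236 mid [0.6166 0.2717] top [0.6169 0.2725 0.0559] ext [0.041 0.039]
```

That small cake was the one knocked: it is now at about (0.648,0.021), still upright. I re-centre over it.

Emit:
drive_tool:
  series:
    - {"gripper": 0.75,"dp": [10,8,0],"spin": 0}
    - {"gripper": 0.75,"dp": [25,20,0],"spin": 0}
    - {"gripper": 0.75,"dp": [36,30,0],"spin": 0}
    - {"gripper": 0.75,"dp": [38.5,32,0],"spin": 0}
    - {"gripper": 0.75,"dp": [38.5,32,0],"spin": 0}
    - {"gripper": 0.75,"dp": [38.5,32,0],"spin": 0}
    - {"gripper": 0.75,"dp": [38.5,32,0],"spin": 0}
    - {"gripper": 0.75,"dp": [38.5,32,0],"spin": 0}

```text
time: 63.3
position: [0.6473, 0.0208, 0.0856]
orientation: [[-0.06, 0.998, 0.0], [0.998, 0.06, -0.0], [-0.0, 0.0, -1.0]]
wrist_force: [-0.7, -0.5, -0.2]
gripper_width: 0.0638
grip_force: 0.0
```

```bash
python3 - <<'E'
from h import *
wcake(.648,.021,False,-.026)
E
```

```text
cake 3449 [0.6486 0.0206] [0.042 0.042] zmax 0.055
t63.4 pos [0.6473 0.0208 0.0856] yaw 93.4 w 64.1 grip 0.0 F [0.3 0.5 0.1] | dp [ -0.3   1.3 111.6] spin -0.1
```

Emit:
drive_tool:
  series:
    - {"gripper": 0.75,"dp": [0,1,8],"spin": 0}
    - {"gripper": 0.75,"dp": [0,1.3,30],"spin": 0}
    - {"gripper": 0.75,"dp": [0,1.3,57],"spin": 0}
    - {"gripper": 0.75,"dp": [0,1.3,83],"spin": 0}
    - {"gripper": 0.75,"dp": [0,1.3,101],"spin": 0}
    - {"gripper": 0.75,"dp": [0,1.3,109],"spin": 0}
    - {"gripper": 0.7,"dp": [0,1.3,111.5],"spin": 0}
    - {"gripper": 0.66,"dp": [0,1.3,111.5],"spin": 0}

```text
time: 64.35
position: [0.649, 0.0211, -0.0254]
orientation: [[-0.06, 0.998, 0.001], [0.998, 0.06, -0.0], [-0.0, 0.001, -1.0]]
wrist_force: [-0.2, -0.1, -0.1]
gripper_width: 0.0564
grip_force: 0.0
```

Emit:
drive_tool:
  series:
    - {"gripper": 0.62,"dp": [0,0,0],"spin": 0}
    - {"gripper": 0.595,"dp": [0,0,0],"spin": 0}
    - {"gripper": 0.58,"dp": [0,0,0],"spin": 0}
    - {"gripper": 0.57,"dp": [0,0,0],"spin": 0}
    - {"gripper": 0.562,"dp": [0,0,0],"spin": 0}
    - {"gripper": 0.556,"dp": [0,0,0],"spin": 0}
    - {"gripper": 0.552,"dp": [0,0,0],"spin": 0}
    - {"gripper": 0.552,"dp": [0,0,0],"spin": 0}

```text
time: 65.35
position: [0.6487, 0.0211, -0.0258]
orientation: [[-0.06, 0.998, 0.0], [0.998, 0.06, 0.0], [0.0, 0.0, -1.0]]
wrist_force: [-1.7, -0.1, 3.7]
gripper_width: 0.0472
grip_force: 19.2
```

Emit:
drive_tool:
  series:
    - {"gripper": 0.552,"dp": [0,0,0],"spin": 0}
    - {"gripper": 0.552,"dp": [0,0,-5],"spin": 0}
    - {"gripper": 0.552,"dp": [0,0,-20],"spin": 0}
    - {"gripper": 0.552,"dp": [0,0,-45],"spin": 0}
    - {"gripper": 0.552,"dp": [0,0,-75],"spin": 0}
    - {"gripper": 0.552,"dp": [0,0,-100],"spin": 0}
    - {"gripper": 0.552,"dp": [0,0,-117],"spin": 0}
    - {"gripper": 0.552,"dp": [0,0,-121],"spin": 0}

```text
time: 66.35
position: [0.649, 0.0211, 0.0964]
orientation: [[-0.06, 0.998, 0.002], [0.998, 0.06, 0.0], [-0.0, 0.002, -1.0]]
wrist_force: [-0.2, -0.5, -0.3]
gripper_width: 0.0468
grip_force: 19.3
```

```bash
python3 -c "
from h import *
go(.621,.204,-.022,93.5)"
```

```text
t66.3 pos [0.649  0.0211 0.0964] yaw 93.5 w 46.8 grip 19.3 F [-0.2 -0.5 -0.3] | dp [184.3 -17.1 118.3] spin -0.0
```

Emit:
drive_tool:
  series:
    - {"gripper": 0.552,"dp": [12,-1,0],"spin": 0}
    - {"gripper": 0.552,"dp": [48,-5,0],"spin": 0}
    - {"gripper": 0.552,"dp": [95,-9,0],"spin": 0}
    - {"gripper": 0.552,"dp": [140,-13,0],"spin": 0}
    - {"gripper": 0.552,"dp": [172,-16,0],"spin": 0}
    - {"gripper": 0.552,"dp": [184,-17,10],"spin": 0}
    - {"gripper": 0.552,"dp": [184.3,-17.3,30],"spin": 0}
    - {"gripper": 0.552,"dp": [184.3,-17.3,50],"spin": 0}

```text
time: 67.35
position: [0.6198, 0.203, 0.0426]
orientation: [[-0.06, 0.998, -0.001], [0.998, 0.06, -0.001], [-0.001, -0.001, -1.0]]
wrist_force: [-0.3, -0.1, -0.8]
gripper_width: 0.0476
grip_force: 19.3
```

Emit:
drive_tool:
  series:
    - {"gripper": 0.552,"dp": [0,0,15],"spin": 0}
    - {"gripper": 0.552,"dp": [0,0,30],"spin": 0}
    - {"gripper": 0.552,"dp": [0,0,43],"spin": 0}
    - {"gripper": 0.552,"dp": [0,0,54],"spin": 0}
    - {"gripper": 0.552,"dp": [0,0,61],"spin": 0}
    - {"gripper": 0.552,"dp": [0,0,64],"spin": 0}
    - {"gripper": 0.552,"dp": [0,0,64],"spin": 0}
    - {"gripper": 0.552,"dp": [0,0,64],"spin": 0}

```text
time: 68.35
position: [0.6205, 0.2041, -0.0185]
orientation: [[-0.06, 0.998, 0.001], [0.998, 0.06, 0.0], [0.0, 0.001, -1.0]]
wrist_force: [0.1, -0.0, -1.0]
gripper_width: 0.0474
grip_force: 19.3
```

```bash
python3 -c "
from h import *
go(.621,.204,-.0219,93.5)"
```

```text
t68.3 pos [ 0.6205  0.2041 -0.0185] yaw 93.5 w 47.4 grip 19.3 F [ 0.1 -0.  -1. ] | dp [-0.1  0.5  3.4] spin -0.0
```

Emit:
drive_tool:
  series:
    - {"gripper": 0.552,"dp": [0,0.4,1],"spin": 0}
    - {"gripper": 0.552,"dp": [0,0.4,2],"spin": 0}
    - {"gripper": 0.552,"dp": [0,0.4,2.8],"spin": 0}
    - {"gripper": 0.552,"dp": [0,0.4,3.3],"spin": 0}
    - {"gripper": 0.552,"dp": [0,0.4,3.5],"spin": 0}
    - {"gripper": 0.552,"dp": [0,0.4,3.5],"spin": 0}
    - {"gripper": 0.56,"dp": [0,0.4,3.5],"spin": 0}
    - {"gripper": 0.57,"dp": [0,0.4,3.5],"spin": 0}

```text
time: 69.35
position: [0.6207, 0.2041, -0.0224]
orientation: [[-0.06, 0.998, 0.0], [0.998, 0.06, 0.0], [0.0, 0.0, -1.0]]
wrist_force: [-0.3, -0.0, 0.3]
gripper_width: 0.0484
grip_force: 0.0
```

Emit:
drive_tool:
  series:
    - {"gripper": 0.59,"dp": [0,0,0],"spin": 0}
    - {"gripper": 0.64,"dp": [0,0,0],"spin": 0}
    - {"gripper": 0.7,"dp": [0,0,0],"spin": 0}
    - {"gripper": 0.75,"dp": [0,0,-4],"spin": 0}
    - {"gripper": 0.75,"dp": [0,0,-20],"spin": 0}
    - {"gripper": 0.75,"dp": [0,0,-55],"spin": 0}
    - {"gripper": 0.75,"dp": [0,0,-92],"spin": 0}
    - {"gripper": 0.75,"dp": [-15,-1,-108],"spin": 0}

```text
time: 70.35
position: [0.6214, 0.1893, 0.0889]
orientation: [[-0.061, 0.998, 0.004], [0.998, 0.061, 0.001], [0.001, 0.004, -1.0]]
wrist_force: [-0.3, 0.2, -0.4]
gripper_width: 0.0639
grip_force: 0.0
```

Emit:
drive_tool:
  series:
    - {"gripper": 0.75,"dp": [-40,-2,0],"spin": 0}
    - {"gripper": 0.75,"dp": [-98,-5,0],"spin": 0}
    - {"gripper": 0.75,"dp": [-157,-8,0],"spin": 0}
    - {"gripper": 0.75,"dp": [-216,-11,0],"spin": 0}
    - {"gripper": 0.75,"dp": [-275,-14,0],"spin": 0}
    - {"gripper": 0.75,"dp": [-334,-16,0],"spin": 0}
    - {"gripper": 0.75,"dp": [-390,-19,0],"spin": 0}
    - {"gripper": 0.75,"dp": [-425,-20,0],"spin": 0}

```text
time: 71.35
position: [0.6251, -0.2397, 0.0853]
orientation: [[-0.059, 0.998, -0.001], [0.998, 0.059, -0.0], [-0.0, -0.001, -1.0]]
wrist_force: [0.7, -0.2, -0.2]
gripper_width: 0.064
grip_force: 0.0
```

Emit:
drive_tool:
  series:
    - {"gripper": 0.75,"dp": [-4,0,0],"spin": 0}
    - {"gripper": 0.75,"dp": [-4,0,0],"spin": 0}
    - {"gripper": 0.75,"dp": [-4,0,0],"spin": 0}
    - {"gripper": 0.75,"dp": [-4,0,0],"spin": 0}
    - {"gripper": 0.75,"dp": [-4,0,0],"spin": 0}
    - {"gripper": 0.75,"dp": [-4,0,0],"spin": 0}
    - {"gripper": 0.75,"dp": [-4,0,0],"spin": 0}
    - {"gripper": 0.75,"dp": [-4,0,0],"spin": 0}

```text
time: 72.35
position: [0.6265, -0.2405, 0.0855]
orientation: [[-0.06, 0.998, -0.0], [0.998, 0.06, 0.0], [0.0, -0.0, -1.0]]
wrist_force: [-0.2, 0.2, 0.3]
gripper_width: 0.0642
grip_force: 0.0
```

```bash
python3 - <<'E'
from h import *
wcake(.6265,-.2393,False,-.026)
cakes(("scene",))
E
```

```text
cake 3465 [ 0.6273 -0.2409] [0.042 0.042] zmax 0.055
t72.4 pos [ 0.6265 -0.2404  0.0855] yaw 93.5 w 64.3 grip 0.0 F [ 0.2  0.1 -0.8] | dp [ -0.5   0.8 111.5] spin -0.0
scene [274. 140.] 149 mid [ 0.6269 -0.2365] top [ 0.6254 -0.2365  0.0509] ext [0.04  0.036]
scene [381. 225.] 344 mid [0.4809 0.1818] top [0.4799 0.18   0.0684] ext [0.052 0.05 ]
scene [404. 254.] 781 mid [0.4696 0.2848] top [0.4686 0.2863 0.0688] ext [0.055 0.115]
scene [340. 254.] 226 mid [0.6201 0.2063] top [0.6192 0.2058 0.0556] ext [0.04  0.038]
scene [463. 261.] 105 mid [0.3352 0.3722] top [0.3363 0.3638 0.0486] ext [0.068 0.043]
scene [352. 274.] 240 mid [0.6165 0.2723] top [0.6164 0.2726 0.0563] ext [0.041 0.038]
```

Emit:
drive_tool:
  series:
    - {"gripper": 0.75,"dp": [-0.5,0.8,8],"spin": 0}
    - {"gripper": 0.75,"dp": [-0.5,0.8,30],"spin": 0}
    - {"gripper": 0.75,"dp": [-0.5,0.8,57],"spin": 0}
    - {"gripper": 0.75,"dp": [-0.5,0.8,83],"spin": 0}
    - {"gripper": 0.75,"dp": [-0.5,0.8,101],"spin": 0}
    - {"gripper": 0.75,"dp": [-0.5,0.8,109],"spin": 0}
    - {"gripper": 0.7,"dp": [-0.5,0.8,111.5],"spin": 0}
    - {"gripper": 0.66,"dp": [-0.5,0.8,111.5],"spin": 0}

```text
time: 73.45
position: [0.6277, -0.2411, -0.0254]
orientation: [[-0.06, 0.998, 0.001], [0.998, 0.06, -0.0], [-0.0, 0.001, -1.0]]
wrist_force: [0.4, -0.6, -0.5]
gripper_width: 0.0562
grip_force: 0.0
```

Emit:
drive_tool:
  series:
    - {"gripper": 0.62,"dp": [0,0,0],"spin": 0}
    - {"gripper": 0.595,"dp": [0,0,0],"spin": 0}
    - {"gripper": 0.58,"dp": [0,0,0],"spin": 0}
    - {"gripper": 0.57,"dp": [0,0,0],"spin": 0}
    - {"gripper": 0.562,"dp": [0,0,0],"spin": 0}
    - {"gripper": 0.556,"dp": [0,0,0],"spin": 0}
    - {"gripper": 0.552,"dp": [0,0,0],"spin": 0}
    - {"gripper": 0.552,"dp": [0,0,0],"spin": 0}

```text
time: 74.45
position: [0.6274, -0.2409, -0.0258]
orientation: [[-0.06, 0.998, 0.0], [0.998, 0.06, -0.0], [-0.0, 0.0, -1.0]]
wrist_force: [-0.6, 0.6, 4.4]
gripper_width: 0.0475
grip_force: 19.2
```

Emit:
drive_tool:
  series:
    - {"gripper": 0.552,"dp": [0,0,0],"spin": 0}
    - {"gripper": 0.552,"dp": [0,0,-5],"spin": 0}
    - {"gripper": 0.552,"dp": [0,0,-20],"spin": 0}
    - {"gripper": 0.552,"dp": [0,0,-45],"spin": 0}
    - {"gripper": 0.552,"dp": [0,0,-75],"spin": 0}
    - {"gripper": 0.552,"dp": [0,0,-100],"spin": 0}
    - {"gripper": 0.552,"dp": [0,0,-117],"spin": 0}
    - {"gripper": 0.552,"dp": [0,0,-121],"spin": 0}

```text
time: 75.45
position: [0.6277, -0.2411, 0.0964]
orientation: [[-0.06, 0.998, 0.001], [0.998, 0.06, -0.001], [-0.001, 0.001, -1.0]]
wrist_force: [-0.2, -1.0, -1.1]
gripper_width: 0.0477
grip_force: 19.3
```

```bash
python3 -c "
from h import *
go(.6249,.1391,-.022,93.5)"
```

```text
t75.5 pos [ 0.6277 -0.2411  0.0964] yaw 93.5 w 47.7 grip 19.3 F [-0.2 -1.  -1.1] | dp [379.7  20.  118.2] spin -0.0
```

Emit:
drive_tool:
  series:
    - {"gripper": 0.552,"dp": [20,1,0],"spin": 0}
    - {"gripper": 0.552,"dp": [75,4,0],"spin": 0}
    - {"gripper": 0.552,"dp": [135,7,0],"spin": 0}
    - {"gripper": 0.552,"dp": [195,10,0],"spin": 0}
    - {"gripper": 0.552,"dp": [255,13.4,0],"spin": 0}
    - {"gripper": 0.552,"dp": [315,16.6,0],"spin": 0}
    - {"gripper": 0.552,"dp": [363,19,0],"spin": 0}
    - {"gripper": 0.552,"dp": [379.7,20,0],"spin": 0}

```text
time: 76.45
position: [0.6231, 0.1425, 0.0938]
orientation: [[-0.063, 0.998, -0.002], [0.998, 0.063, 0.0], [0.0, -0.002, -1.0]]
wrist_force: [-0.8, -1.4, -0.8]
gripper_width: 0.0473
grip_force: 19.3
```

Emit:
drive_tool:
  series:
    - {"gripper": 0.552,"dp": [0,0,5],"spin": 0}
    - {"gripper": 0.552,"dp": [0,0,25],"spin": 0}
    - {"gripper": 0.552,"dp": [0,0,50],"spin": 0}
    - {"gripper": 0.552,"dp": [0,0,76],"spin": 0}
    - {"gripper": 0.552,"dp": [0,0,97],"spin": 0}
    - {"gripper": 0.552,"dp": [0,0,109],"spin": 0}
    - {"gripper": 0.552,"dp": [0,0,114],"spin": 0}
    - {"gripper": 0.552,"dp": [0,0,114],"spin": 0}

```text
time: 77.45
position: [0.6245, 0.1393, -0.0188]
orientation: [[-0.06, 0.998, 0.0], [0.998, 0.06, 0.0], [0.0, 0.0, -1.0]]
wrist_force: [0.1, -0.4, -0.3]
gripper_width: 0.0473
grip_force: 19.3
```

```bash
python3 -c "
from h import *
go(.6249,.1391,-.0219,93.5)"
```

```text
t77.5 pos [ 0.6245  0.1393 -0.0188] yaw 93.5 w 47.3 grip 19.3 F [ 0.1 -0.4 -0.3] | dp [-0.2  0.3  3.1] spin -0.0
```

Lower, release, retreat clear of the trays, then inspect.

Emit:
drive_tool:
  series:
    - {"gripper": 0.552,"dp": [0,0.3,1],"spin": 0}
    - {"gripper": 0.552,"dp": [0,0.3,2],"spin": 0}
    - {"gripper": 0.552,"dp": [0,0.3,2.7],"spin": 0}
    - {"gripper": 0.552,"dp": [0,0.3,3.1],"spin": 0}
    - {"gripper": 0.552,"dp": [0,0.3,3.2],"spin": 0}
    - {"gripper": 0.552,"dp": [0,0.3,3.2],"spin": 0}
    - {"gripper": 0.56,"dp": [0,0.3,3.2],"spin": 0}
    - {"gripper": 0.57,"dp": [0,0.3,3.2],"spin": 0}

```text
time: 78.45
position: [0.6247, 0.1393, -0.0223]
orientation: [[-0.06, 0.998, 0.0], [0.998, 0.06, 0.0], [0.0, 0.0, -1.0]]
wrist_force: [0.1, -0.2, 0.8]
gripper_width: 0.0486
grip_force: 0.0
```

Emit:
drive_tool:
  series:
    - {"gripper": 0.59,"dp": [0,0,0],"spin": 0}
    - {"gripper": 0.64,"dp": [0,0,0],"spin": 0}
    - {"gripper": 0.7,"dp": [0,0,0],"spin": 0}
    - {"gripper": 0.75,"dp": [0,0,-4],"spin": 0}
    - {"gripper": 0.75,"dp": [0,0,-20],"spin": 0}
    - {"gripper": 0.75,"dp": [0,0,-55],"spin": 0}
    - {"gripper": 0.75,"dp": [0,0,-95],"spin": 0}
    - {"gripper": 0.75,"dp": [-15,0,-130],"spin": 0}

```text
time: 79.45
position: [0.6257, 0.1249, 0.1108]
orientation: [[-0.061, 0.998, 0.002], [0.998, 0.061, 0.0], [0.0, 0.002, -1.0]]
wrist_force: [0.7, -0.4, 0.2]
gripper_width: 0.0644
grip_force: 0.0
```

Emit:
drive_tool:
  series:
    - {"gripper": 0.75,"dp": [-35,0,-20],"spin": 0}
    - {"gripper": 0.75,"dp": [-85,0,-40],"spin": 0}
    - {"gripper": 0.75,"dp": [-135,0,-50],"spin": 0}
    - {"gripper": 0.75,"dp": [-190,0,-50],"spin": 0}
    - {"gripper": 0.75,"dp": [-245,0,-50],"spin": 0}
    - {"gripper": 0.75,"dp": [-290,0,-50],"spin": 0}
    - {"gripper": 0.75,"dp": [-315,0,-50],"spin": 0}
    - {"gripper": 0.75,"dp": [-320,0,-50],"spin": 0}

```text
time: 80.45
position: [0.6449, -0.1959, 0.1584]
orientation: [[-0.059, 0.998, 0.0], [0.998, 0.059, -0.0], [-0.0, 0.0, -1.0]]
wrist_force: [0.3, 0.6, -0.6]
gripper_width: 0.0639
grip_force: 0.0
```

```bash
python3 - <<'E'
from h import *
cakes(("scene","top")); s=cam("scene"); t=cam("top"); fin(s,.457,-.392); fin(s,.57,-.395)
cv2.imwrite("pics/end.png",np.hstack([cv2.resize(s["pixels"][60:320,170:510],(440,336)),cv2.resize(t["pixels"][90:270,200:480],(360,336))]))
o=dict(np.load("scene0.npz")); a=world(o); b=world(s)
for n,(u,v) in dict(orange1=(340,200),orange2=(250,190),orange3=(289,255),turq=(238,238),jar=(263,209),roll=(323,172),scraper=(311,153),bottle=(395,328)).items():
    print(n,abs(o["pixels"][v-6:v+7,u-6:u+7].astype(int)-s["pixels"][v-6:v+7,u-6:u+7]).mean().round(1))
E
```

```text
scene [381. 225.] 342 mid [0.4809 0.1812] top [0.4813 0.1813 0.0687] ext [0.052 0.05 ]
scene [328. 235.] 202 mid [0.6242 0.1427] top [0.6232 0.1428 0.0548] ext [0.039 0.038]
scene [405. 254.] 771 mid [0.4691 0.285 ] top [0.4689 0.2859 0.0683] ext [0.055 0.113]
scene [340. 254.] 223 mid [0.6198 0.206 ] top [0.6201 0.2065 0.0547] ext [0.04 0.04]
scene [463. 261.] 103 mid [0.3356 0.3719] top [0.3351 0.3628 0.0489] ext [0.067 0.043]
scene [352. 274.] 236 mid [0.6167 0.272 ] top [0.617  0.2727 0.0549] ext [0.04  0.039]
top [264. 188.] 172 mid [0.6203 0.201 ] top [0.6213 0.2005 0.0572] ext [0.04  0.037]
top [285. 187.] 185 mid [0.6241 0.1353] top [0.6246 0.1366 0.0571] ext [0.041 0.04 ]
top [243. 190.] 185 mid [0.6169 0.2652] top [0.6176 0.2657 0.0575] ext [0.041 0.039]
top [272. 233.] 307 mid [0.4817 0.1748] top [0.4815 0.1749 0.07  ] ext [0.054 0.049]
top [249. 236.] 298 mid [0.4739 0.2445] top [0.4734 0.2449 0.0706] ext [0.054 0.048]
top [227. 239.] 328 mid [0.466 0.311] top [0.4667 0.3114 0.0704] ext [0.054 0.051]
top [209. 279.] 59 mid [0.341  0.3721] top [0.3473 0.3651 0.0507] ext [0.066 0.05 ]
fin 44 [ 0.456  -0.3871  0.0899] 0.096 [ 0.4549 -0.3869] [0.0381 0.0159] 4.007754325866699
no fin 0
orange1 12.6
orange2 2.6
orange3 22.4
turq 3.3
jar 2.0
roll 2.8
scraper 2.8
bottle 3.5
```

View pics/end.png

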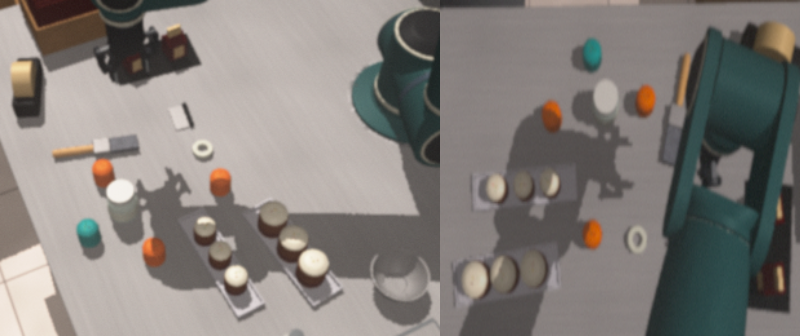

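The final view shows three small cakes upright in the narrow tray ((205,230), (220,253), (235,277)). Three large ones stand in the wide tray ((272,217), (293,240), (313,263)), and both cartons are on the pad ((135,65), (175,45)). The bystanders have not moved, so I hand in.

```bash
python3 -c "
from plant import workorder
print(workorder.finish_job())"
```

```text
the job is handed in; nothing more can be done
None
```

I've handed the job in at about 81 s: both cartons stand on the pad, then all six cakes were set upright in their trays (three small in the narrow, three large in the wide), with grip readings on the cakes of about 20 N, at most 20.5 N; the result of the judging wasn't shown.

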